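Clear the root-cutting bed into its catch-locked scrap well and lay out the next roots

TASK

Get the root-cutting station ready for the next batch: pinch the two spring buttons on the scrap-well lid together, lift the lid off and lay it right way up on the rubber mat, then use the brush, not the gripper itself, to sweep every root offcut off the cutting bed into the well. After that lay the one or two whole roots from the plywood board on the cleared bed, and finish with the brush standing on its bristles on its wooden board and the lid back on the well, flat home with both catches sprung out. Leave the other things on the counter alone.

Things in the scene. Friction and masses are not known exactly. Their poses are not given: they have to be found in the camera images.
- station: Fixed root-cutting station, white block 214 (x) x 415 (y) x 100 mm high (y from -205 to +210 mm). Origin: centre of its underside; z up. Its top is the cutting bed, with the scrap well sunk in it towards -y. A closed knife and its stop, 40 mm high, cross the bed at y = 186 to 210 mm; the knife's black handle sticks out 60 mm towards -x.
- bed (a point): Middle of the flat cutting bed, on its surface (station x 0, y 60, z 100 mm), axes as the station's. The bed is clear from y = -130 mm (edge of the well) to +125 mm here, and 202 mm wide in x between two steel side rails 20 mm high that run on past the well to an end stop 26 mm high, 74 mm beyond the well's centre.
- well (a point): Centre of the well's mouth, level with the bed (station x 0, y -125, z 100 mm), axes as the station's. Mouth 174 (x) x 109 (y) mm; 94 mm deep, undercut below its 8 mm thick lip. The lid is home when its origin is at this point, its long side along x, either way round.
- lid: Loose aluminium lid of the well, about 320 g in all, plate 186 (x) x 124 (y) x 6 mm, same after half a turn. Origin: centre of the plate's underside, z up. Four round-ended feet reach 18 mm below it at x +-78, y +-46 mm; they enter the mouth with 3 mm (x) and 2.5 mm (y) play, and the lid stands on them elsewhere. To refit it, lower it with both buttons pinched, then let go.
- grip (a point): Centre of the lid's black handle block, 30 mm above the lid's origin, axes as the lid's. Block 66 (x) x 34 (y) mm, 44 mm high (from 24 mm below to 20 mm above this point). In each y face, centred at this height, a grey spring button 14 mm wide (x), 26 mm high, 12 mm proud: 58 mm over both, 34 mm when pinched flush. While either is out, its catch locks the lid under the lip.
- catch_l (a joint): Travel of the button on the lid's +y side: 0 = out, its steel catch reaching 8 mm under the well's lip (locks); 0.012 m = pinched flush (free). Springs back when released; takes 3 N to start, 6 N at the end.
- catch_r (a joint): Travel of the button on the lid's -y side: 0 = out (locks); 0.012 m = pinched flush (free). As the other.
- mat: Fixed black rubber mat 140 (x) x 200 (y) x 4 mm on the counter, where the lid is laid meanwhile. Origin: centre of its underside.
- rest: Fixed flat wooden board 90 (x) x 170 (y) x 4 mm on the counter, the brush's place. Origin: centre of its underside.
- brush: Loose bench brush, about 150 g, standing on its bristles. Origin: centre of the bristles' underside, z up. Stiff bristles 124 (x) x 26 (y) mm, 37 mm high; wooden head 130 x 34 mm from 35 to 53 mm up; on it a wooden grip ridge 90 (x) x 24 (y) mm from 53 to 95 mm up, to be held across y. It sweeps along its y.
- whole1: A whole root for the next batch, rigid, brown, 110 mm long (along its x) and 28 mm thick with a knob near either end (30 to 50 mm from the middle; the middle 40 mm is plain), 90 g, lying on a fixed plywood board 4 mm thick. Origin: centre of its underside as it lies. May be absent.
- whole2: A whole root for the next batch, rigid, brown, 110 mm long (along its x) and 28 mm thick with a knob near either end (30 to 50 mm from the middle; the middle 40 mm is plain), 90 g, lying on a fixed plywood board 4 mm thick. Origin: centre of its underside as it lies. May be absent.
- offcut1: A root offcut, a rigid brown knobbly stub about 62 mm long (along its x) and 22 mm thick with a small side knob, 35 g, lying on the cutting bed. Origin: centre of its underside as it lies at the start. May be absent.
- offcut2: A root offcut, a rigid brown knobbly stub about 62 mm long (along its x) and 22 mm thick with a small side knob, 35 g, lying on the cutting bed. Origin: centre of its underside as it lies at the start. May be absent.
- offcut3: A root offcut, a rigid brown knobbly stub about 62 mm long (along its x) and 22 mm thick with a small side knob, 35 g, lying on the cutting bed. Origin: centre of its underside as it lies at the start. May be absent.
- offcut4: A root offcut, a rigid brown knobbly stub about 62 mm long (along its x) and 22 mm thick with a small side knob, 35 g, lying on the cutting bed. Origin: centre of its underside as it lies at the start. May be absent.
- offcut5: A root offcut, a rigid brown knobbly stub about 62 mm long (along its x) and 22 mm thick with a small side knob, 35 g, lying on the cutting bed. Origin: centre of its underside as it lies at the start. May be absent.
- offcut6: A root offcut, a rigid brown knobbly stub about 62 mm long (along its x) and 22 mm thick with a small side knob, 35 g, lying on the cutting bed. Origin: centre of its underside as it lies at the start. May be absent.
- jar_a: Bystander, leave alone: glass jar with a green lid, 90 mm across, 130 mm high. Origin: centre of its underside.
- jar_b: Bystander, leave alone: glass jar with a green lid, 100 mm across, 160 mm high. Origin: centre of its underside.
- jar_c: Bystander, leave alone: glass jar with a green lid, 84 mm across, 120 mm high. Origin: centre of its underside.
- carton: Bystander, leave alone: yellow tea carton 65 x 100 x 50 mm. Origin: centre of its underside.
- tin: Bystander, leave alone: tin 76 mm across, 100 mm high. Origin: centre of its underside.
- scoop: Bystander, leave alone: long spoon lying on the counter. Origin: centre of its underside.
Not all that is in view belongs to the job. There is more than one size of the mat; the one meant has the size given above. Leave any green look-alike of the brush alone.

How it is judged:
On the way, in this order (a step that is already met when the one before it is completed fails the run):
1. both buttons pinched in while the lid is on the well (value of joint each of catch_l, catch_r above 0.008 m and distance between lid and well below 0.015 m), for 0.1 s.
2. the lid laid right way up on the mat and let go (x of lid in the frame of mat between -0.065 and 0.065 m and y of lid in the frame of mat between -0.085 and 0.085 m and z of lid in the frame of mat below 0.03 m and angle between lid's own z axis and vertical below 0.1 rad and contact force between the fingers and lid below 0.3 N), for 0.2 s.
3. every offcut swept into the well (z of offcut1 in the frame of station between 0 and 0.08 m and x of offcut1 in the frame of well between -0.1 and 0.1 m and y of offcut1 in the frame of well between -0.075 and 0.07 m and z of offcut2 in the frame of station between 0 and 0.08 m and x of offcut2 in the frame of well between -0.1 and 0.1 m and y of offcut2 in the frame of well between -0.075 and 0.07 m and z of offcut3 in the frame of station between 0 and 0.08 m and x of offcut3 in the frame of well between -0.1 and 0.1 m and y of offcut3 in the frame of well between -0.075 and 0.07 m and z of offcut4 in the frame of station between 0 and 0.08 m and x of offcut4 in the frame of well between -0.1 and 0.1 m and y of offcut4 in the frame of well between -0.075 and 0.07 m and z of offcut5 in the frame of station between 0 and 0.08 m and x of offcut5 in the frame of well between -0.1 and 0.1 m and y of offcut5 in the frame of well between -0.075 and 0.07 m and z of offcut6 in the frame of station between 0 and 0.08 m and x of offcut6 in the frame of well between -0.1 and 0.1 m and y of offcut6 in the frame of well between -0.075 and 0.07 m), for 0.2 s.
4. then every whole root laid on the cleared bed and let go (x of whole1 in the frame of bed between -0.09 and 0.09 m and y of whole1 in the frame of bed between -0.125 and 0.125 m and z of whole1 in the frame of bed between -0.005 and 0.035 m and x of whole2 in the frame of bed between -0.09 and 0.09 m and y of whole2 in the frame of bed between -0.125 and 0.125 m and z of whole2 in the frame of bed between -0.005 and 0.035 m and contact force between the fingers and whole1 below 0.3 N and contact force between the fingers and whole2 below 0.3 N), for 0.2 s.
At the end, for the whole second after the job is handed in: The whole roots lie on the bed between its rails, all offcuts in the well below its mouth; the lid is home on the well (4 mm in height, 8 mm sideways), both buttons out (under 3 mm); the brush stands on its bristles with its centre over its board; all released and at rest (all of step 3 and x of whole1 in the frame of bed between -0.09 and 0.09 m and y of whole1 in the frame of bed between -0.125 and 0.125 m and z of whole1 in the frame of bed between -0.005 and 0.035 m and x of whole2 in the frame of bed between -0.09 and 0.09 m and y of whole2 in the frame of bed between -0.125 and 0.125 m and z of whole2 in the frame of bed between -0.005 and 0.035 m and x of brush in the frame of rest between -0.05 and 0.05 m and y of brush in the frame of rest between -0.08 and 0.08 m and height (world z) of brush below 0.012 m and angle between brush's own z axis and vertical below 0.12 rad and horizontal distance between lid and well below 0.008 m and z of lid in the frame of well between -0.004 and 0.004 m and angle between the x axis of lid and the x axis of well, either way round below 0.1 rad and angle between lid's own z axis and vertical below 0.05 rad and value of joint each of catch_l, catch_r below 0.003 m and linear speed of each of lid, brush below 0.02 m/s); the robot touches nothing.
It fails at once if an offcut is handled with the gripper or arm (contact force between any of the fingers, the arm and offcut1 above 1 N or contact force between any of the fingers, the arm and offcut2 above 1 N or contact force between any of the fingers, the arm and offcut3 above 1 N or contact force between any of the fingers, the arm and offcut4 above 1 N or contact force between any of the fingers, the arm and offcut5 above 1 N or contact force between any of the fingers, the arm and offcut6 above 1 N).
It fails at once if a bystander is moved more than 25 mm (distance of any of jar_a, jar_b, jar_c, carton, tin, scoop from where it was at the start of the episode above 0.025 m).
Of whole1, whole2 only 1 to 2 are there at a start; the rules pass over those that are not, and their reading is None.
Of offcut1, offcut2, offcut3, offcut4, offcut5, offcut6 only 3 to 6 are there at a start; the rules pass over those that are not, and their reading is None.
At some moment in a run one of offcut1, offcut2, offcut3, offcut4, offcut5, offcut6, whole1, whole2 may be knocked a few centimetres aside while the robot is not near it.
It also fails if it takes over 210 s, if anything falls off the work surface, if the arm or the gripper's body presses on something with over 40 N, if the wrist force passes 120 N, or if a joint passes its speed limit or range.

ROBOT

A 7-joint arm with a two-finger parallel gripper is mounted at the origin on the work surface. World frame = base frame: x ahead of the robot, y to its left, z up, the work surface at z = 0. Lengths are in m, angles in rad, forces in N, time in s.
With the tool pointing down it reaches from about 0.4 to 0.85 m from the base axis. Payload 10.4 kg.
Tool frame: the origin (TCP) lies on the centre line of the jaws, within the pads' length; the fingertips stand 11 mm ahead of it and the grasp point (between the pads) lies 8 mm behind it (manip.finger_overhang is the distance from the TCP to the fingertips, in m); z points along the fingers, y is the line along which they close (so a half turn about z gives the same grasp; the last joint's range is limited). The gripper opens to 85 mm and grips with 20 to 120 N. Pads are 22 mm wide; open, the fingers measure 114 mm over their backs; the gripper's body (76 mm by 85 mm) begins 54 mm behind the grasp point. The pads swing forward as they close: fully open they stand 13 mm farther back than shut.
Start: joints at [1.268, 0.332, -0.065, 1.46, 0.022, 1.35, -0.088], TCP at [0.173, -0.601, 0.242] pointing down, gripper open.
Joint ranges: [-2.6, 2.6], [-0.5, 2.12], [-1.47, 1.34], [0.16, 2.42], [-1.27, 4.41], [0.06, 2.06], [-2.6, 2.6]. Speed limits (rad/s): [2.22, 2.22, 2.79, 2.79, 3.14, 3.14, 3.14].

INTERFACE

Orientations are given as a unit quaternion [x, y, z, w].
In Python, from workcell import manip, imaging, workorder gives the robot as it stands.
- The arm moves only by the tool jog_arm, never from a script. Its argument "deltas" is a list of rows, each an object with "gripper": the opening, from 0 (shut) to 1 (fully open); "offset": the shift along the tool's x, y, z in m, a list of three; "rotation": the turn, a rotation vector about the tool's x, y, z in degrees, a list of three. In form: [{"gripper": gripper, "offset": [tx, ty, tz], "rotation": [ax, ay, az]}, ...]. A call has 1 to 20 rows; each row shifts and turns the commanded pose from where the row before left it, along the tool's axes as they then stand; what a row does not reach is not made up. A row lasts 1/10 s, in which the tool goes at most 50 mm and 8.59 degrees, less where a joint would pass 70% of its speed; a pose out of reach is approached as far as the arm can. A call with a gripper value outside its range is refused whole. The fingers move at their own pace and stop on an object; "newtons" is the grip in N (left out, the last holds). Time passes only in rows, so rows that do not move let the fingers close. It gives the time, the measured TCP pose, the force, the opening and the grip force at its end, in the units of the state.
- manip.get_obs(): the state, without advancing time (a new reading comes with each control period).
- imaging.camera(name): name is "side" or "top"; returns the picture (480x640x3 uint8, blue, green, red); there is no depth.
- imaging.camera_model(name): a dict with "camera_matrix" (3x3 intrinsics, pixels), "k1" (the pictures are not rectified: a ray, as slopes to the right and down, at radius r is drawn at 1 + k1 r^2 times it, then the intrinsics apply), "world_to_cam" (4x4, takes a point from world to camera coordinates). Camera axes: x right, y up, looking along -z (the intrinsics and any distortion apply to the point x, -y, -z); pixel columns grow to the right and rows downward; lengths in m; the calibration is good to about 2 mm. A picture is of the moment at which its call begins. camera_model takes no time and is no camera call.
- workorder.hand_in(): hands the job in; it is judged then, once.
The state is a dict: "clock": time; "joint_pos": joint angles; "joint_velocities": joint speeds; "tau": joint torques, N m; "position": TCP position; "ee_rot": TCP orientation; "ft_force": force on the tool from outside, world axes, zero at the start; "torque": the same for the moment, N m; "grip_width": opening from 0.0 (shut) to 1.0 (fully open); "grasp_force": force on a finger pad.
Only numpy, scipy, OpenCV 4.12 (cv2) and the standard library are available. Lean on these libraries where they do the work, as an engineer would, in place of code of your own. Each camera call takes 0.05 s, during which the arm holds its last target. There are 200 camera calls.

## Working session

There is one attempt and no reset: what is moved stays moved. The work goes in short steps, Python scripts to look and compute and a tool call to move; the robot and the scene stay as the last step left them, time stands still between calls to the robot, and variables do not carry over. Pictures are saved under pics/ and viewed, at most 14 in all, crops included, and the job is handed in when it is done.

Besides the shell and the picture viewer there is one more tool, called after "Call:" in YAML: its name, and indented under it one key for each argument. jog_arm: Moves the arm, as the interface text tells. Its arguments: {"type":"object","properties":{"deltas":{"type":"array","items":{"type":"object","properties":{"gripper":{"type":"number"},"offset":{"type":"array","items":{"type":"number"}},"rotation":{"type":"array","items":{"type":"number"}}}}},"newtons":{"type":"number"}},"required":["deltas"]}

```bash
ls; mkdir -p pics
python3 - <<'E'
from workcell import manip, imaging
import cv2
o=manip.get_obs();print({k:(v if isinstance(v,float) else [round(float(x),3) for x in __import__('numpy').ravel(v)]) for k,v in o.items()})
for n in('top','side'):
    cv2.imwrite(f'pics/{n}0.png',imaging.camera(n)); print(imaging.camera_model(n))
E
```

```text
pics
{'clock': 0.0, 'joint_pos': [1.268, 0.333, -0.065, 1.461, 0.022, 1.35, -0.089], 'joint_velocities': [-0.0, 0.001, 0.0, 0.001, -0.002, -0.002, -0.001], 'tau': [0.0, -62.545, 0.049, -39.161, 0.016, 0.01, 0.0], 'position': [0.172, -0.6, 0.241], 'ee_rot': [0.99, 0.139, -0.0, -0.001], 'ft_force': [-0.098, -0.499, 0.256], 'torque': [0.012, -0.002, 0.021], 'grasp_force': 0.0, 'grip_width': 0.9986909272502588}
{'camera_matrix': array([[475.75459895,   0.        , 330.13844599],
       [  0.        , 475.75459895, 241.58547092],
       [  0.        ,   0.        ,   1.        ]]), 'k1': -0.014395143323760247, 'world_to_cam': array([[ 0.01094091, -0.99992247, -0.00594615,  0.0201281 ],
       [ 0.99528219,  0.01031645,  0.09647242, -0.53955239],
       [-0.0964036 , -0.00697359,  0.9953179 , -1.21942395],
       [ 0.        ,  0.        ,  0.        ,  1.        ]])}
{'camera_matrix': array([[513.67323521,   0.        , 324.54489313],
       [  0.        , 513.67323521, 234.73801084],
       [  0.        ,   0.        ,   1.        ]]), 'k1': 0.04011844557829608, 'world_to_cam': array([[ 0.99016198, -0.13800399,  0.02311187, -0.50418838],
       [ 0.0712897 ,  0.63966807,  0.76533818, -0.11430499],
       [-0.12040365, -0.75616113,  0.64321327, -1.57169012],
       [ 0.        ,  0.        ,  0.        ,  1.        ]])}
```

View pics/top0.png

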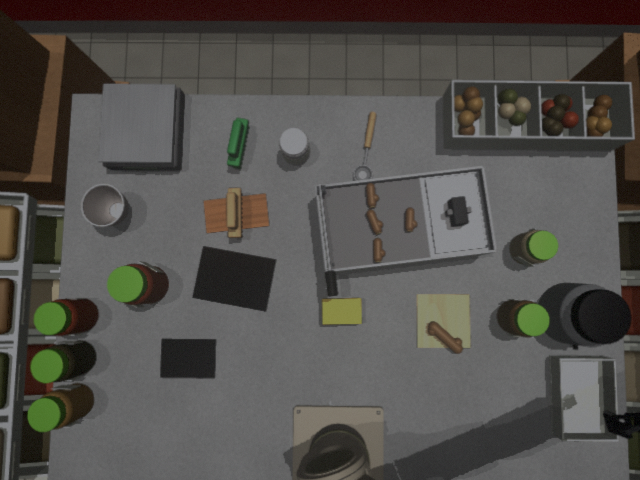

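View pics/side0.png

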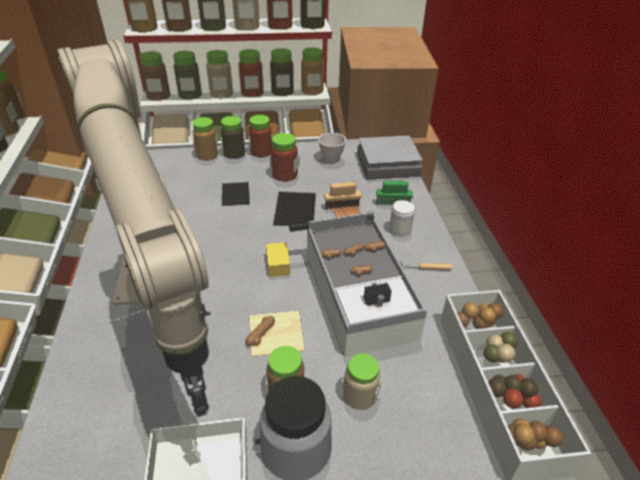

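Top view: station spans about (318–493, 168–272) px, lid handle is at (458,211), and four offcuts lie near (372,195), (374,222), (410,219) and (378,250). The brush is at (234,212), the big mat at (234,278), the whole root at (445,337) and the carton at (342,311).

```bash
cat > h.py <<'E'
import numpy as np, cv2
from workcell import manip, imaging
from scipy.spatial.transform import Rotation as R
def px2w(n,uv,z):
    m=imaging.camera_model(n);K=m['camera_matrix'];k=m['k1'];T=m['world_to_cam']
    d=np.array([(uv[0]-K[0,2])/K[0,0],(uv[1]-K[1,2])/K[1,1]]);s=d.copy()
    for _ in range(20): s=d/(1+k*(s@s))
    r=T[:3,:3].T@np.array([s[0],-s[1],-1.]);c=-T[:3,:3].T@T[:3,3]
    return c+r*(z-c[2])/r[2]
def w2px(n,p):
    m=imaging.camera_model(n);K=m['camera_matrix'];T=m['world_to_cam']
    q=T[:3,:3]@np.array(p)+T[:3,3];s=np.array([q[0],-q[1]])/-q[2];s=s*(1+m['k1']*(s@s))
    return s*K[0,0]+K[:2,2]
def yaw():  # tool y axis world angle
    o=manip.get_obs();M=R.from_quat(o['ee_rot']).as_matrix();return M
def go(p,ang=None,rpl=None):
    """print tool-frame offset to reach world p and rotation about tool z so that tool y axis line is at angle ang (deg)"""
    o=manip.get_obs();M=R.from_quat(o['ee_rot']).as_matrix()
    print('pos',np.round(o['position'],4),'F',np.round(o['ft_force'],1),'w',round(o['grip_width'],3),'t',o['clock'])
    d=M.T@(np.array(p)-o['position']);print('offset',np.round(d,4),'tilt',np.round(M[:,2],3))
    a=np.degrees(np.arctan2(M[1,1],M[0,1]));
    if ang is not None:
        e=(ang-a+90)%180-90; print('yaw now',round(a,1),'rot about tool z',round(-e,1))
def snap(n,name,box=None,f=1):
    im=imaging.camera(n)
    if box: x0,y0,x1,y1=box;im=cv2.resize(im[y0:y1,x0:x1],None,fx=f,fy=f,interpolation=cv2.INTER_CUBIC)
    cv2.imwrite(f'pics/{name}.png',im)
E
python3 - <<'E'
import cv2
im=cv2.imread('pics/top0.png')
cv2.imwrite('pics/c1.png',cv2.resize(im[155:355,310:510],None,fx=3,fy=3,interpolation=cv2.INTER_CUBIC))
cv2.imwrite('pics/c2.png',cv2.resize(im[175:325,180:290],None,fx=4,fy=4,interpolation=cv2.INTER_CUBIC))
E
```

```text
(no output)
```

View pics/c1.png

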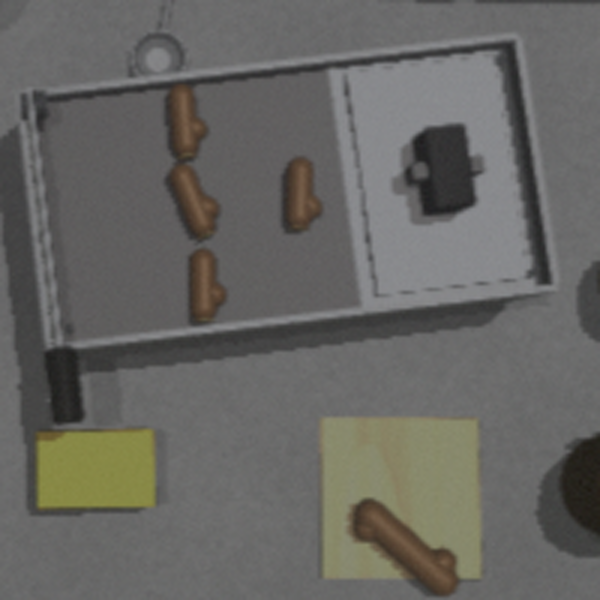

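View pics/c2.png

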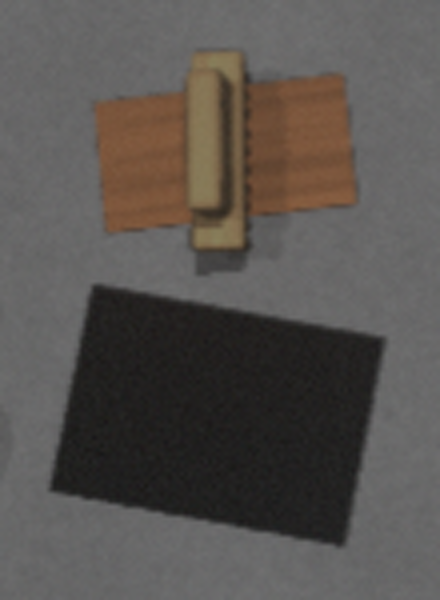

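Run:
```python
from h import *
c1=lambda p,z:px2w('top',(310+(p[0]+.5)/3-.5,155+(p[1]+.5)/3-.5),z)
c2=lambda p,z:px2w('top',(180+(p[0]+.5)/4-.5,175+(p[1]+.5)/4-.5),z)
def quad(f,ps,z,n):
    q=np.array([f(p,z) for p in ps]);c=q.mean(0);a=q[1]-q[0]+q[2]-q[3];b=q[3]-q[0]+q[2]-q[1]
    print(n,np.round(c,4),'len',np.round([np.linalg.norm(a)/2,np.linalg.norm(b)/2],3),'ang',np.round(np.degrees([np.arctan2(a[1],a[0]),np.arctan2(b[1],b[0])]),1))
quad(c1,[(22,95),(520,38),(553,288),(50,345)],.12,'station')
quad(c1,[(347,68),(505,50),(535,278),(377,298)],.106,'lid')
quad(c1,[(425,127),(468,125),(475,207),(428,214)],.150,'block')
print('buttons',c1((412,172),.13),c1((478,163),.13))
for n,a,b in[('o1',(180,88),(185,155)),('o2',(178,167),(203,235)),('o3',(300,160),(298,228)),('o4',(203,252),(203,318))]:print(n,c1(a,.111),c1(b,.111))
print('whole',c1((365,512),.018),c1((445,580),.018))
quad(c1,[(38,432),(155,432),(155,507),(38,507)],.05,'carton')
quad(c2,[(190,70),(222,70),(222,210),(190,210)],.095,'ridge')
quad(c2,[(190,52),(244,52),(245,248),(193,248)],.053,'head')
quad(c2,[(97,102),(343,75),(356,203),(107,232)],.004,'rest')
quad(c2,[(93,285),(385,338),(343,546),(51,491)],.004,'mat')
for n,uv,z in[('jarR',(543,245),.12),('jarR2',(532,320),.13),('can',(598,315),.2),('tin',(293,141),.1),('spoon',(362,174),.02),('jarL',(128,284),.16),('green',(238,140),.09)]:print(n,px2w('top',uv,z))
go((.6,-.3,.3),0)
```

```text
station [ 0.5894 -0.1566  0.12  ] len [0.409 0.206] ang [ -82.9 -173.4]
lid [ 0.6075 -0.2855  0.106 ] len [0.131 0.191] ang [ -82.5 -173.5]
block [ 0.604  -0.2804  0.15  ] len [0.036 0.068] ang [ -83.7 -177.5]
buttons [ 0.6038606  -0.25592917  0.13      ] [ 0.6117387  -0.30914934  0.13      ]
o1 [ 0.67484281 -0.07068557  0.111     ] [ 0.61910743 -0.07492757  0.111     ]
o2 [ 0.6091157  -0.06922821  0.111     ] [ 0.55334676 -0.08973863  0.111     ]
o3 [ 0.61592576 -0.16900105  0.111     ] [ 0.55988252 -0.16707035  0.111     ]
o4 [ 0.53943458 -0.08975729  0.111     ] [ 0.48572507 -0.08983375  0.111     ]
whole [ 0.32484815 -0.23860439  0.018     ] [ 0.26771874 -0.30692897  0.018     ]
carton [ 0.3604 -0.0058  0.05  ] len [0.099 0.063] ang [ -89.4 -179.5]
ridge [0.6103 0.2732 0.095 ] len [0.02  0.088] ang [ -89.5 -178.2]
head [0.6109 0.2744 0.053 ] len [0.034 0.128] ang [ -89.4 -177.7]
rest [0.6164 0.2795 0.004 ] len [0.167 0.088] ang [ -82.9 -173.2]
mat [0.4412 0.2796 0.004 ] len [0.198 0.139] ang [-99.7 170.2]
jarR [ 0.5272564  -0.48971583  0.12      ]
jarR2 [ 0.34810763 -0.45369698  0.13      ]
can [ 0.36480816 -0.57210498  0.2       ]
tin [0.78550216 0.12160417 0.1       ]
spoon [ 0.72191486 -0.05709358  0.02      ]
jarL [0.42228669 0.49432616 0.16      ]
green [0.79010434 0.26245944 0.09      ]
pos [ 0.1725 -0.6004  0.2416] F [-0.3  0.5  0.5] w 1.003 t 0.1
offset [ 0.4938 -0.1707 -0.0582] tilt [-0.     0.001 -1.   ]
yaw now -74.0 rot about tool z -74.0
```

Call:
jog_arm:
  deltas:
    - {"gripper": 1, "offset": [0, 0, -0.04], "rotation": [0, 0, 3]}
    - {"gripper": 1, "offset": [0, 0, -0.04], "rotation": [0, 0, 3]}
    - {"gripper": 1, "offset": [0, 0, -0.04], "rotation": [0, 0, 3]}
    - {"gripper": 1, "offset": [0.036, -0.02, 0], "rotation": [0, 0, 0]}
    - {"gripper": 1, "offset": [0.036, -0.02, 0], "rotation": [0, 0, 0]}
    - {"gripper": 1, "offset": [0.036, -0.02, 0], "rotation": [0, 0, 0]}
    - {"gripper": 1, "offset": [0.036, -0.02, 0], "rotation": [0, 0, 0]}
    - {"gripper": 1, "offset": [0.036, -0.02, 0], "rotation": [0, 0, 0]}
    - {"gripper": 1, "offset": [0.036, -0.02, 0], "rotation": [0, 0, 0]}
    - {"gripper": 1, "offset": [0.036, -0.02, 0], "rotation": [0, 0, 0]}
    - {"gripper": 1, "offset": [0.036, -0.02, 0], "rotation": [0, 0, 0]}
    - {"gripper": 1, "offset": [0.036, -0.02, 0], "rotation": [0, 0, 0]}
    - {"gripper": 1, "offset": [0.036, -0.02, 0], "rotation": [0, 0, 0]}
    - {"gripper": 1, "offset": [0.036, -0.02, 0], "rotation": [0, 0, 0]}
    - {"gripper": 1, "offset": [0.036, -0.02, 0], "rotation": [0, 0, 0]}
    - {"gripper": 1, "offset": [0.036, -0.02, 0], "rotation": [0, 0, 0]}
    - {"gripper": 1, "offset": [0, 0, 0], "rotation": [0, 0, 0]}
    - {"gripper": 1, "offset": [0, 0, 0], "rotation": [0, 0, 0]}
  newtons: 40

```text
clock: 1.9
position: [0.6058, -0.2844, 0.3613]
ee_rot: [0.998, 0.062, -0.001, -0.0]
ft_force: [-0.8, -1.3, 0.4]
grip_width: 0.998
grasp_force: 0.0
```

```bash
python3 -c "
from h import *
go((.606,-.283,.122),-83)"
```

```text
pos [ 0.6058 -0.2844  0.3613] F [-0.8 -1.3  0.4] w 0.998 t 1.9
offset [ 0.0006 -0.0011  0.2393] tilt [-0.001  0.001 -1.   ]
yaw now -82.8 rot about tool z 0.2
```

Call:
jog_arm:
  deltas:
    - {"gripper": 1, "offset": [0, 0, 0.045]}
    - {"gripper": 1, "offset": [0, 0, 0.045]}
    - {"gripper": 1, "offset": [0, 0, 0.045]}
    - {"gripper": 1, "offset": [0, -0.001, 0.045]}
    - {"gripper": 1, "offset": [0, 0, 0.03]}
    - {"gripper": 1, "offset": [0, 0, 0.02]}
    - {"gripper": 1, "offset": [0, 0, 0.009]}
    - {"gripper": 0.75, "offset": [0, 0, 0]}
    - {"gripper": 0.6, "offset": [0, 0, 0]}
    - {"gripper": 0.4, "offset": [0, 0, 0]}
    - {"gripper": 0.2, "offset": [0, 0, 0]}
    - {"gripper": 0.2, "offset": [0, 0, 0]}
    - {"gripper": 0.2, "offset": [0, 0, 0]}
    - {"gripper": 0.2, "offset": [0, 0, 0]}
    - {"gripper": 0.2, "offset": [0, 0, 0]}
    - {"gripper": 0.2, "offset": [0, 0, 0]}
  newtons: 60

```text
schema error: expected keys gripper, offset, rotation
```

Call:
jog_arm:
  deltas:
    - {"gripper": 1, "offset": [0, 0, 0.045], "rotation": [0, 0, 0]}
    - {"gripper": 1, "offset": [0, 0, 0.045], "rotation": [0, 0, 0]}
    - {"gripper": 1, "offset": [0, 0, 0.045], "rotation": [0, 0, 0]}
    - {"gripper": 1, "offset": [0, -0.001, 0.045], "rotation": [0, 0, 0]}
    - {"gripper": 1, "offset": [0, 0, 0.03], "rotation": [0, 0, 0]}
    - {"gripper": 1, "offset": [0, 0, 0.02], "rotation": [0, 0, 0]}
    - {"gripper": 1, "offset": [0, 0, 0.009], "rotation": [0, 0, 0]}
    - {"gripper": 0.75, "offset": [0, 0, 0], "rotation": [0, 0, 0]}
    - {"gripper": 0.6, "offset": [0, 0, 0], "rotation": [0, 0, 0]}
    - {"gripper": 0.4, "offset": [0, 0, 0], "rotation": [0, 0, 0]}
    - {"gripper": 0.2, "offset": [0, 0, 0], "rotation": [0, 0, 0]}
    - {"gripper": 0.2, "offset": [0, 0, 0], "rotation": [0, 0, 0]}
    - {"gripper": 0.2, "offset": [0, 0, 0], "rotation": [0, 0, 0]}
    - {"gripper": 0.2, "offset": [0, 0, 0], "rotation": [0, 0, 0]}
    - {"gripper": 0.2, "offset": [0, 0, 0], "rotation": [0, 0, 0]}
    - {"gripper": 0.2, "offset": [0, 0, 0], "rotation": [0, 0, 0]}
  newtons: 60

```text
clock: 3.5
position: [0.6066, -0.2839, 0.1263]
ee_rot: [0.998, 0.062, 0.002, 0.0]
ft_force: [-1.8, 3.3, 8.6]
grip_width: 0.389
grasp_force: 62.1
```

Call:
jog_arm:
  deltas:
    - {"gripper": 0.2, "offset": [0, 0, -0.01], "rotation": [0, 0, 0]}
    - {"gripper": 0.2, "offset": [0, 0, -0.02], "rotation": [0, 0, 0]}
    - {"gripper": 0.2, "offset": [0, 0, -0.03], "rotation": [0, 0, 0]}
    - {"gripper": 0.2, "offset": [0, 0, -0.04], "rotation": [0, 0, 0]}
    - {"gripper": 0.2, "offset": [0, 0, -0.04], "rotation": [0, 0, 0]}
    - {"gripper": 0.2, "offset": [0, 0, -0.02], "rotation": [0, 0, 0]}
    - {"gripper": 0.2, "offset": [0, 0, 0], "rotation": [0, 0, 0]}

```text
clock: 4.2
position: [0.6063, -0.285, 0.2879]
ee_rot: [0.998, 0.061, 0.003, 0.002]
ft_force: [0.7, -1.5, -4.3]
grip_width: 0.393
grasp_force: 60.7
```

```bash
python3 -c "
from h import *
go((.43,.28,.28),-10)
snap('side','s1',(200,130,440,330),3)
print(manip.get_obs()['joint_pos'])"
```

```text
pos [ 0.6063 -0.285   0.2879] F [ 0.7 -1.5 -4.3] w 0.393 t 4.2
offset [-0.106  -0.5823  0.0051] tilt [ 0.006 -0.003 -1.   ]
yaw now -83.0 rot about tool z -73.0
[ 0.593518    0.43279465 -0.32143882  1.25128274  0.1341642   1.47525349
 -1.16092206]
```

View pics/s1.png

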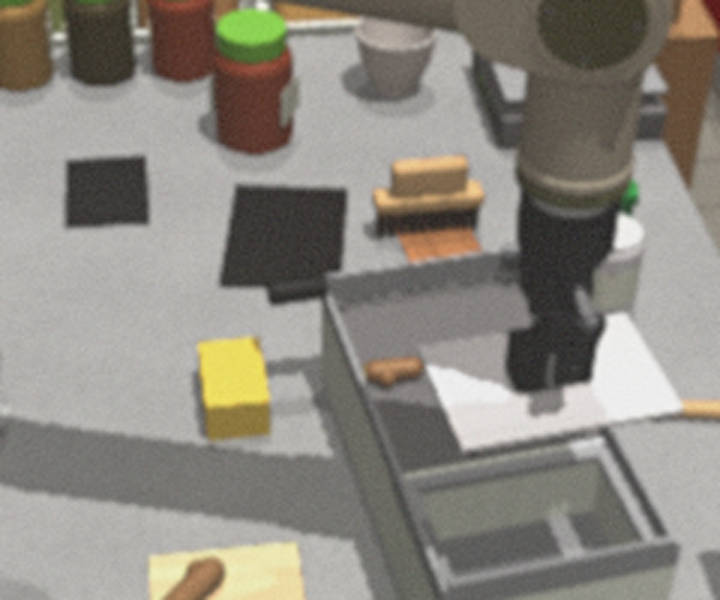

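Call:
jog_arm:
  deltas:
    - {"gripper": 0.2, "offset": [0, 0, 0], "rotation": [0, 0, -7.3]}
    - {"gripper": 0.2, "offset": [0, 0, 0], "rotation": [0, 0, -7.3]}
    - {"gripper": 0.2, "offset": [0, 0, 0], "rotation": [0, 0, -7.3]}
    - {"gripper": 0.2, "offset": [0, 0, 0], "rotation": [0, 0, -7.3]}
    - {"gripper": 0.2, "offset": [0, 0, 0], "rotation": [0, 0, -7.3]}
    - {"gripper": 0.2, "offset": [0, 0, 0], "rotation": [0, 0, -7.3]}
    - {"gripper": 0.2, "offset": [0, 0, 0], "rotation": [0, 0, -7.3]}
    - {"gripper": 0.2, "offset": [0, 0, 0], "rotation": [0, 0, -7.3]}
    - {"gripper": 0.2, "offset": [0, 0, 0], "rotation": [0, 0, -7.3]}
    - {"gripper": 0.2, "offset": [0, 0, 0], "rotation": [0, 0, -7.3]}
    - {"gripper": 0.2, "offset": [0.04, -0.021, 0], "rotation": [0, 0, 0]}
    - {"gripper": 0.2, "offset": [0.04, -0.021, 0], "rotation": [0, 0, 0]}
    - {"gripper": 0.2, "offset": [0.04, -0.021, 0], "rotation": [0, 0, 0]}
    - {"gripper": 0.2, "offset": [0.04, -0.021, 0], "rotation": [0, 0, 0]}
    - {"gripper": 0.2, "offset": [0.04, -0.021, 0], "rotation": [0, 0, 0]}
    - {"gripper": 0.2, "offset": [0.04, -0.021, 0], "rotation": [0, 0, 0]}
    - {"gripper": 0.2, "offset": [0.04, -0.021, 0], "rotation": [0, 0, 0]}
    - {"gripper": 0.2, "offset": [0.04, -0.021, 0], "rotation": [0, 0, 0]}
    - {"gripper": 0.2, "offset": [0.04, -0.021, 0], "rotation": [0, 0, 0]}
    - {"gripper": 0.2, "offset": [0.04, -0.021, 0], "rotation": [0, 0, 0]}

```text
clock: 6.25
position: [0.4659, 0.1469, 0.2816]
ee_rot: [0.766, 0.643, -0.001, -0.0]
ft_force: [0.5, 0.2, -2.7]
grip_width: 0.393
grasp_force: 61.5
```

```bash
python3 -c "
from h import *
go((.43,.28,.06),-10)
print(manip.get_obs()['joint_pos'])"
```

```text
pos [0.4659 0.1469 0.2816] F [ 0.5  0.2 -2.7] w 0.393 t 6.25
offset [ 0.1252 -0.0581  0.2215] tilt [-0.002 -0.001 -1.   ]
yaw now -10.0 rot about tool z 0.0
[ 0.40517103  0.06775848 -0.82754556  1.71178056  0.0508938   1.3864922
 -0.6051483 ]
```

Call:
jog_arm:
  deltas:
    - {"gripper": 0.2, "offset": [0.042, -0.019, 0], "rotation": [0, 0, 0]}
    - {"gripper": 0.2, "offset": [0.042, -0.019, 0], "rotation": [0, 0, 0]}
    - {"gripper": 0.2, "offset": [0.041, -0.02, 0], "rotation": [0, 0, 0]}
    - {"gripper": 0.2, "offset": [0, 0, 0], "rotation": [0, 0, 0]}
    - {"gripper": 0.2, "offset": [0, 0, 0.04], "rotation": [0, 0, 0]}
    - {"gripper": 0.2, "offset": [0, 0, 0.045], "rotation": [0, 0, 0]}
    - {"gripper": 0.2, "offset": [0, 0, 0.045], "rotation": [0, 0, 0]}
    - {"gripper": 0.2, "offset": [0, 0, 0.045], "rotation": [0, 0, 0]}
    - {"gripper": 0.2, "offset": [0, 0, 0.03], "rotation": [0, 0, 0]}
    - {"gripper": 0.2, "offset": [0, 0, 0.015], "rotation": [0, 0, 0]}
    - {"gripper": 0.2, "offset": [0, 0, 0.006], "rotation": [0, 0, 0]}
    - {"gripper": 0.2, "offset": [0, 0, 0.004], "rotation": [0, 0, 0]}
    - {"gripper": 0.2, "offset": [0, 0, 0.003], "rotation": [0, 0, 0]}
    - {"gripper": 0.2, "offset": [0, 0, 0], "rotation": [0, 0, 0]}

```text
clock: 7.65
position: [0.4326, 0.2793, 0.051]
ee_rot: [0.766, 0.643, 0.001, 0.0]
ft_force: [-0.5, -0.2, -3.6]
grip_width: 0.389
grasp_force: 61.3
```

Call:
jog_arm:
  deltas:
    - {"gripper": 0.2, "offset": [0, 0, 0.002], "rotation": [0, 0, 0]}
    - {"gripper": 0.2, "offset": [0, 0, 0.001], "rotation": [0, 0, 0]}
    - {"gripper": 0.2, "offset": [0, 0, 0], "rotation": [0, 0, 0]}

```text
clock: 7.95
position: [0.4326, 0.2792, 0.0481]
ee_rot: [0.766, 0.643, 0.001, 0.0]
ft_force: [-0.9, -2.3, 3.9]
grip_width: 0.389
grasp_force: 62.6
```

Call:
jog_arm:
  deltas:
    - {"gripper": 0.6, "offset": [0, 0, 0], "rotation": [0, 0, 0]}
    - {"gripper": 1, "offset": [0, 0, 0], "rotation": [0, 0, 0]}
    - {"gripper": 1, "offset": [0, 0, 0], "rotation": [0, 0, 0]}
    - {"gripper": 1, "offset": [0, 0, 0], "rotation": [0, 0, 0]}
    - {"gripper": 1, "offset": [0, 0, -0.03], "rotation": [0, 0, 0]}
    - {"gripper": 1, "offset": [0, 0, -0.04], "rotation": [0, 0, 0]}
    - {"gripper": 1, "offset": [0, 0, -0.04], "rotation": [0, 0, 0]}
    - {"gripper": 1, "offset": [0, 0, -0.04], "rotation": [0, 0, 7.8]}
    - {"gripper": 1, "offset": [0, 0, -0.04], "rotation": [0, 0, 7.8]}
    - {"gripper": 1, "offset": [0, 0, 0], "rotation": [0, 0, 7.8]}
    - {"gripper": 1, "offset": [0, 0, 0], "rotation": [0, 0, 7.8]}
    - {"gripper": 1, "offset": [0, 0, 0], "rotation": [0, 0, 7.8]}
    - {"gripper": 1, "offset": [0, 0, 0], "rotation": [0, 0, 7.8]}
    - {"gripper": 1, "offset": [0, 0, 0], "rotation": [0, 0, 7.8]}
    - {"gripper": 1, "offset": [0, 0, 0], "rotation": [0, 0, 7.8]}
    - {"gripper": 1, "offset": [0, 0, 0], "rotation": [0, 0, 7.8]}
    - {"gripper": 1, "offset": [0, 0, 0], "rotation": [0, 0, 7.8]}
    - {"gripper": 1, "offset": [0, 0, 0], "rotation": [0, 0, 0]}

```text
clock: 9.75
position: [0.432, 0.2792, 0.2374]
ee_rot: [1.0, 0.017, 0.0, 0.0]
ft_force: [-0.7, -0.1, 0.0]
grip_width: 1.0
grasp_force: 0.0
```

```bash
python3 -c "
from h import *
go((.611,.274,.072),-88)
snap('side','s2',(200,130,440,330),3)
print(manip.get_obs()['joint_pos'])"
```

```text
pos [0.432  0.2792 0.2374] F [-0.7 -0.1  0. ] w 1.0 t 9.75
offset [0.1786 0.0112 0.1655] tilt [ 0. -0. -1.]
yaw now -88.1 rot about tool z -0.1
[ 0.06568608  0.16359906 -0.7942867   1.72297016  0.12096713  1.30509453
 -2.28590162]
```

View pics/s2.png

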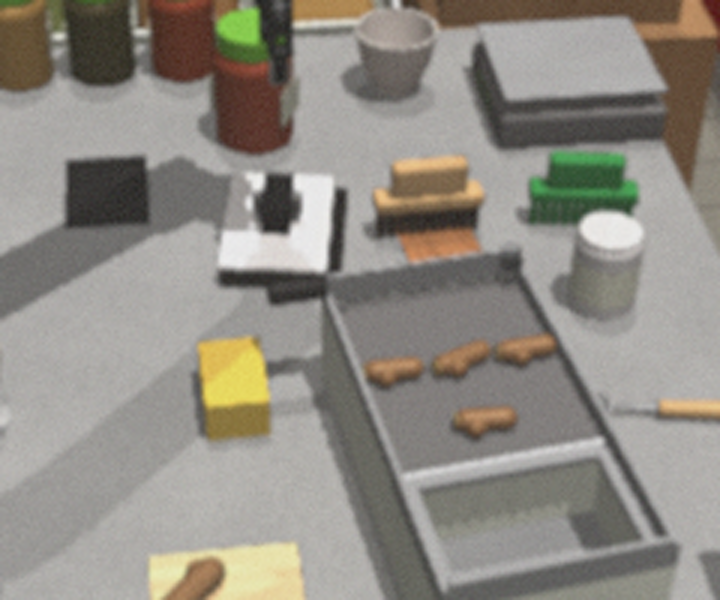

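Call:
jog_arm:
  deltas:
    - {"gripper": 1, "offset": [0.036, 0.002, 0], "rotation": [0, 0, 0]}
    - {"gripper": 1, "offset": [0.036, 0.002, 0], "rotation": [0, 0, 0]}
    - {"gripper": 1, "offset": [0.036, 0.002, 0], "rotation": [0, 0, 0]}
    - {"gripper": 1, "offset": [0.036, 0.002, 0], "rotation": [0, 0, 0]}
    - {"gripper": 1, "offset": [0.035, 0.003, 0], "rotation": [0, 0, 0]}
    - {"gripper": 1, "offset": [0, 0, 0], "rotation": [0, 0, 0]}
    - {"gripper": 1, "offset": [0, 0, 0.04], "rotation": [0, 0, 0]}
    - {"gripper": 1, "offset": [0, 0, 0.04], "rotation": [0, 0, 0]}
    - {"gripper": 1, "offset": [0, 0, 0.04], "rotation": [0, 0, 0]}
    - {"gripper": 1, "offset": [0, 0, 0.03], "rotation": [0, 0, 0]}
    - {"gripper": 1, "offset": [0, 0, 0.012], "rotation": [0, 0, 0]}
    - {"gripper": 0.6, "offset": [0, 0, 0], "rotation": [0, 0, 0]}
    - {"gripper": 0.45, "offset": [0, 0, 0], "rotation": [0, 0, 0]}
    - {"gripper": 0.3, "offset": [0, 0, 0], "rotation": [0, 0, 0]}
    - {"gripper": 0.1, "offset": [0, 0, 0], "rotation": [0, 0, 0]}
    - {"gripper": 0.1, "offset": [0, 0, 0], "rotation": [0, 0, 0]}
    - {"gripper": 0.1, "offset": [0, 0, 0], "rotation": [0, 0, 0]}
    - {"gripper": 0.1, "offset": [0, 0, 0], "rotation": [0, 0, 0]}
    - {"gripper": 0.1, "offset": [0, 0, 0], "rotation": [0, 0, 0]}
  newtons: 100

```text
clock: 11.7
position: [0.6122, 0.2749, 0.077]
ee_rot: [1.0, 0.018, 0.001, -0.0]
ft_force: [-0.5, -1.2, 7.3]
grip_width: 0.265
grasp_force: 98.6
```

```bash
python3 -c "
from h import *
go((.611,.274,.072),-83)
print(manip.get_obs()['joint_pos'])"
```

```text
pos [0.6122 0.2749 0.077 ] F [-0.5 -1.2  7.3] w 0.265 t 11.7
offset [-0.0012  0.0009  0.005 ] tilt [ 0.002  0.001 -1.   ]
yaw now -88.0 rot about tool z -5.0
[-0.03397657  0.64853291 -0.64805902  1.47626191  0.41108816  1.15237537
 -2.28653654]
```

Call:
jog_arm:
  deltas:
    - {"gripper": 0.1, "offset": [0, 0, -0.02], "rotation": [0, 0, 0]}
    - {"gripper": 0.1, "offset": [0, 0, -0.04], "rotation": [0, 0, 0]}
    - {"gripper": 0.1, "offset": [0, 0, -0.045], "rotation": [0, 0, 0]}
    - {"gripper": 0.1, "offset": [0, 0, -0.045], "rotation": [0, 0, -2.5]}
    - {"gripper": 0.1, "offset": [0, 0, -0.045], "rotation": [0, 0, -2.5]}
    - {"gripper": 0.1, "offset": [-0.005, 0.036, 0], "rotation": [0, 0, 0]}
    - {"gripper": 0.1, "offset": [-0.005, 0.036, 0], "rotation": [0, 0, 0]}
    - {"gripper": 0.1, "offset": [-0.005, 0.036, 0], "rotation": [0, 0, 0]}
    - {"gripper": 0.1, "offset": [-0.005, 0.036, 0], "rotation": [0, 0, 0]}
    - {"gripper": 0.1, "offset": [-0.005, 0.036, 0], "rotation": [0, 0, 0]}
    - {"gripper": 0.1, "offset": [-0.005, 0.036, 0], "rotation": [0, 0, 0]}
    - {"gripper": 0.1, "offset": [-0.005, 0.036, 0], "rotation": [0, 0, 0]}
    - {"gripper": 0.1, "offset": [-0.005, 0.036, 0], "rotation": [0, 0, 0]}
    - {"gripper": 0.1, "offset": [0, 0, 0], "rotation": [0, 0, 0]}
    - {"gripper": 0.1, "offset": [0, 0, 0], "rotation": [0, 0, 0]}

```text
clock: 13.2
position: [0.6068, -0.0172, 0.2705]
ee_rot: [0.998, 0.06, 0.0, 0.0]
ft_force: [0.4, 0.8, -1.5]
grip_width: 0.263
grasp_force: 98.1
```

```bash
cat >> h.py <<'E'
def st(x,y,z): # station-frame mm -> world, z world
    c,s=np.cos(np.radians(7)),np.sin(np.radians(7));return np.array([.590+(c*x-s*y)/1e3,-.159+(s*x+c*y)/1e3,z])
E
python3 -c "
from h import *
go(st(34,135,.175),-83)
snap('side','s3',(200,130,440,330),3)"
```

```text
pos [ 0.6068 -0.0172  0.2705] F [ 0.4  0.8 -1.5] w 0.263 t 13.2
offset [0.     0.0037 0.0955] tilt [ 0. -0. -1.]
yaw now -83.1 rot about tool z -0.1
```

View pics/s3.png

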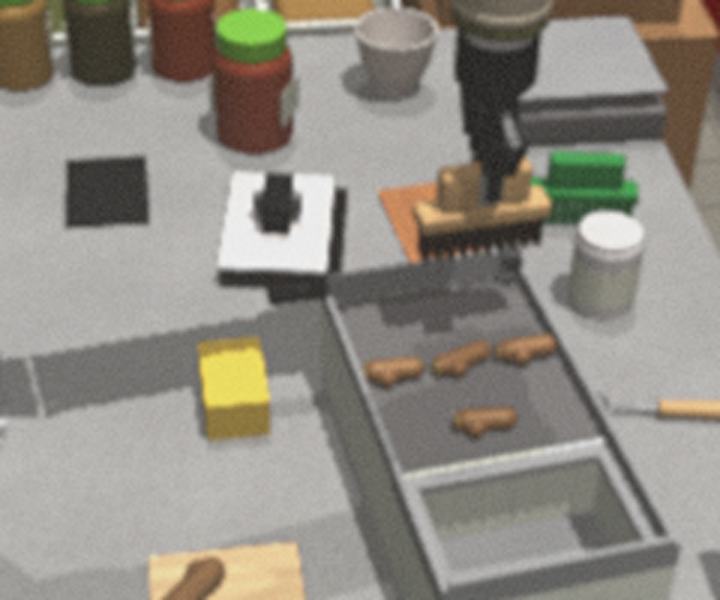

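Call:
jog_arm:
  deltas:
    - {"gripper": 0.1, "offset": [0, 0, 0.04], "rotation": [0, 0, 0]}
    - {"gripper": 0.1, "offset": [0, 0, 0.035], "rotation": [0, 0, 0]}
    - {"gripper": 0.1, "offset": [0, 0, 0.015], "rotation": [0, 0, 0]}
    - {"gripper": 0.1, "offset": [0, 0, 0.006], "rotation": [0, 0, 0]}
    - {"gripper": 0.1, "offset": [0, 0.018, 0], "rotation": [0, 0, 0]}
    - {"gripper": 0.1, "offset": [0, 0.018, 0], "rotation": [0, 0, 0]}
    - {"gripper": 0.1, "offset": [0, 0.018, 0], "rotation": [0, 0, 0]}
    - {"gripper": 0.1, "offset": [0, 0.018, 0], "rotation": [0, 0, 0]}
    - {"gripper": 0.1, "offset": [0, 0.018, 0], "rotation": [0, 0, 0]}
    - {"gripper": 0.1, "offset": [0, 0.018, 0], "rotation": [0, 0, 0]}
    - {"gripper": 0.1, "offset": [0, 0.018, 0], "rotation": [0, 0, 0]}
    - {"gripper": 0.1, "offset": [0, 0.018, 0], "rotation": [0, 0, 0]}
    - {"gripper": 0.1, "offset": [0, 0.018, 0], "rotation": [0, 0, 0]}
    - {"gripper": 0.1, "offset": [0, 0.018, 0], "rotation": [0, 0, 0]}
    - {"gripper": 0.1, "offset": [0, 0.018, 0], "rotation": [0, 0, 0]}
    - {"gripper": 0.1, "offset": [0, 0.018, 0], "rotation": [0, 0, 0]}
    - {"gripper": 0.1, "offset": [0, 0.018, 0], "rotation": [0, 0, 0]}
    - {"gripper": 0.1, "offset": [0, 0, 0], "rotation": [0, 0, 0]}

```text
clock: 15.05
position: [0.6351, -0.2528, 0.1738]
ee_rot: [0.998, 0.059, -0.0, 0.001]
ft_force: [-0.5, -0.4, -1.6]
grip_width: 0.262
grasp_force: 98.4
```

```bash
python3 -c "
from h import *
go(st(34,-95,.175),-83)
snap('side','s4',(260,170,440,320),4)"
```

```text
pos [ 0.6351 -0.2528  0.1738] F [-0.5 -0.4 -1.6] w 0.262 t 15.05
offset [ 0.0007 -0.0036 -0.0012] tilt [-0.001 -0.002 -1.   ]
yaw now -83.2 rot about tool z -0.2
```

View pics/s4.png

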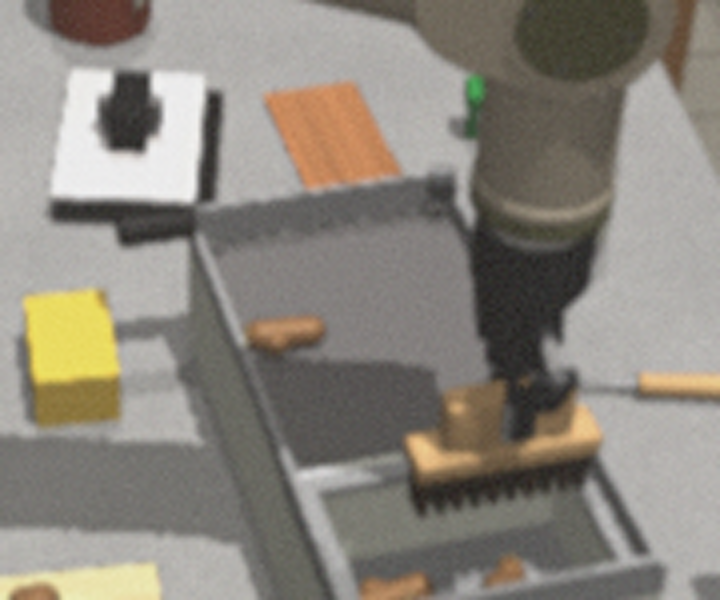

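Call:
jog_arm:
  deltas:
    - {"gripper": 0.1, "offset": [0, 0, -0.04], "rotation": [0, 0, 0]}
    - {"gripper": 0.1, "offset": [0, 0, -0.025], "rotation": [0, 0, 0]}
    - {"gripper": 0.1, "offset": [-0.011, -0.039, 0], "rotation": [0, 0, 0]}
    - {"gripper": 0.1, "offset": [-0.012, -0.039, 0], "rotation": [0, 0, 0]}
    - {"gripper": 0.1, "offset": [-0.012, -0.039, 0], "rotation": [0, 0, 0]}
    - {"gripper": 0.1, "offset": [-0.012, -0.039, 0], "rotation": [0, 0, 0]}
    - {"gripper": 0.1, "offset": [-0.012, -0.039, 0], "rotation": [0, 0, 0]}
    - {"gripper": 0.1, "offset": [-0.01, -0.039, 0], "rotation": [0, 0, 0]}
    - {"gripper": 0.1, "offset": [0, 0, 0], "rotation": [0, 0, 0]}
    - {"gripper": 0.1, "offset": [0, 0, 0], "rotation": [0, 0, 0]}
    - {"gripper": 0.1, "offset": [0, 0, 0.04], "rotation": [0, 0, 0]}
    - {"gripper": 0.1, "offset": [0, 0, 0.018], "rotation": [0, 0, 0]}
    - {"gripper": 0.1, "offset": [0, 0, 0.006], "rotation": [0, 0, 0]}
    - {"gripper": 0.1, "offset": [0, 0, 0], "rotation": [0, 0, 0]}

```text
clock: 16.5
position: [0.5384, -0.0255, 0.175]
ee_rot: [0.998, 0.061, -0.001, -0.0]
ft_force: [0.3, -0.3, -0.2]
grip_width: 0.269
grasp_force: 98.5
```

```bash
python3 -c "
from h import *
go(st(-34,-95,.174),-83)"
```

```text
pos [ 0.5384 -0.0255  0.175 ] F [ 0.3 -0.3 -0.2] w 0.269 t 16.5
offset [0.001  0.2338 0.001 ] tilt [-0.001  0.    -1.   ]
yaw now -83.0 rot about tool z -0.0
```

Call:
jog_arm:
  deltas:
    - {"gripper": 0.1, "offset": [0, 0.018, 0], "rotation": [0, 0, 0]}
    - {"gripper": 0.1, "offset": [0, 0.018, 0], "rotation": [0, 0, 0]}
    - {"gripper": 0.1, "offset": [0, 0.018, 0], "rotation": [0, 0, 0]}
    - {"gripper": 0.1, "offset": [0, 0.018, 0], "rotation": [0, 0, 0]}
    - {"gripper": 0.1, "offset": [0, 0.018, 0], "rotation": [0, 0, 0]}
    - {"gripper": 0.1, "offset": [0, 0.018, 0], "rotation": [0, 0, 0]}
    - {"gripper": 0.1, "offset": [0, 0.018, 0], "rotation": [0, 0, 0]}
    - {"gripper": 0.1, "offset": [0, 0.018, 0], "rotation": [0, 0, 0]}
    - {"gripper": 0.1, "offset": [0, 0.018, 0], "rotation": [0, 0, 0]}
    - {"gripper": 0.1, "offset": [0, 0.018, 0], "rotation": [0, 0, 0]}
    - {"gripper": 0.1, "offset": [0, 0.018, 0], "rotation": [0, 0, 0]}
    - {"gripper": 0.1, "offset": [0, 0.018, 0], "rotation": [0, 0, 0]}
    - {"gripper": 0.1, "offset": [0, 0.018, 0], "rotation": [0, 0, 0]}
    - {"gripper": 0.1, "offset": [0, 0.004, 0], "rotation": [0, 0, 0]}
    - {"gripper": 0.1, "offset": [0, 0, 0], "rotation": [0, 0, 0]}
    - {"gripper": 0.1, "offset": [0, 0, -0.04], "rotation": [0, 0, 0]}
    - {"gripper": 0.1, "offset": [0, 0, -0.045], "rotation": [0, 0, 0]}
    - {"gripper": 0.1, "offset": [0, 0, -0.02], "rotation": [0, 0, 0]}

```text
clock: 18.3
position: [0.5689, -0.2595, 0.2849]
ee_rot: [0.998, 0.062, 0.002, 0.001]
ft_force: [0.7, -0.7, -0.1]
grip_width: 0.27
grasp_force: 98.6
```

```bash
python3 -c "
from h import *
go((.6122,.2755,.079),-83)
snap('side','s5',(260,170,440,320),4)"
```

```text
pos [ 0.5689 -0.2595  0.2849] F [ 0.7 -0.7 -0.1] w 0.27 t 18.3
offset [ 0.1086 -0.5259  0.2053] tilt [ 0.005 -0.002 -1.   ]
yaw now -82.9 rot about tool z 0.1
```

View pics/s5.png

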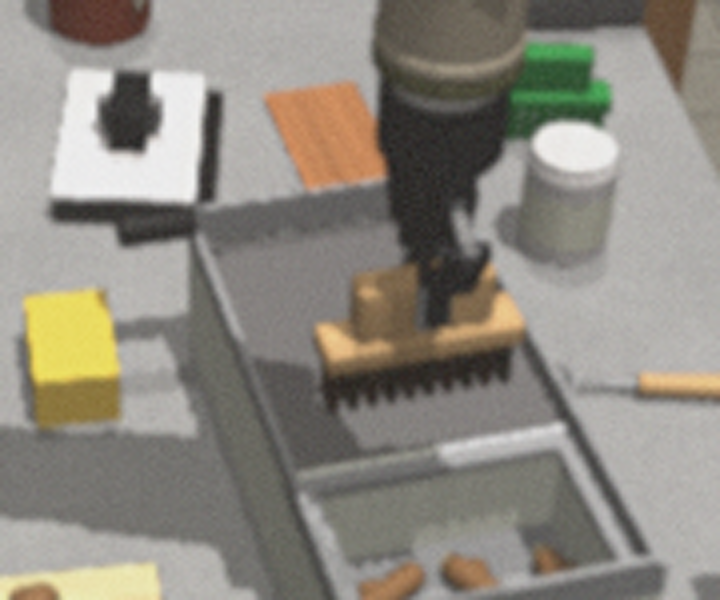

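Call:
jog_arm:
  deltas:
    - {"gripper": 0.1, "offset": [0.0074, -0.0353, 0], "rotation": [0, 0, 0]}
    - {"gripper": 0.1, "offset": [0.0074, -0.0353, 0], "rotation": [0, 0, 0]}
    - {"gripper": 0.1, "offset": [0.0074, -0.0353, 0], "rotation": [0, 0, 0]}
    - {"gripper": 0.1, "offset": [0.0074, -0.0353, 0], "rotation": [0, 0, 0]}
    - {"gripper": 0.1, "offset": [0.0074, -0.0353, 0], "rotation": [0, 0, 0]}
    - {"gripper": 0.1, "offset": [0.0074, -0.0353, 0], "rotation": [0, 0, 0]}
    - {"gripper": 0.1, "offset": [0.0074, -0.0353, 0], "rotation": [0, 0, 0]}
    - {"gripper": 0.1, "offset": [0.0074, -0.0353, 0], "rotation": [0, 0, 0]}
    - {"gripper": 0.1, "offset": [0.0074, -0.0353, 0], "rotation": [0, 0, 0]}
    - {"gripper": 0.1, "offset": [0.0074, -0.0353, 0], "rotation": [0, 0, 0]}
    - {"gripper": 0.1, "offset": [0.0074, -0.0353, 0], "rotation": [0, 0, 0]}
    - {"gripper": 0.1, "offset": [0.0074, -0.0353, 0], "rotation": [0, 0, 0]}
    - {"gripper": 0.1, "offset": [0.0074, -0.0353, 0], "rotation": [0, 0, 0]}
    - {"gripper": 0.1, "offset": [0.0074, -0.0353, 0], "rotation": [0, 0, 0]}
    - {"gripper": 0.1, "offset": [0.0074, -0.0353, 0], "rotation": [0, 0, 0]}
    - {"gripper": 0.1, "offset": [0, 0, 0], "rotation": [0, 0, 0]}
    - {"gripper": 0.1, "offset": [0, 0, 0], "rotation": [0, 0, 0]}

```text
clock: 20.05
position: [0.6117, 0.2803, 0.2798]
ee_rot: [0.998, 0.063, -0.0, -0.0]
ft_force: [-0.4, -0.2, -0.7]
grip_width: 0.269
grasp_force: 98.8
```

```bash
python3 -c "
from h import *
go((.614,.279,.077),-83)
snap('top','t2',(310,155,510,355),3)"
```

```text
pos [0.6117 0.2803 0.2798] F [-0.4 -0.2 -0.7] w 0.269 t 20.05
offset [0.0023 0.0017 0.2028] tilt [-0.001  0.    -1.   ]
yaw now -82.8 rot about tool z 0.2
```

View pics/t2.png

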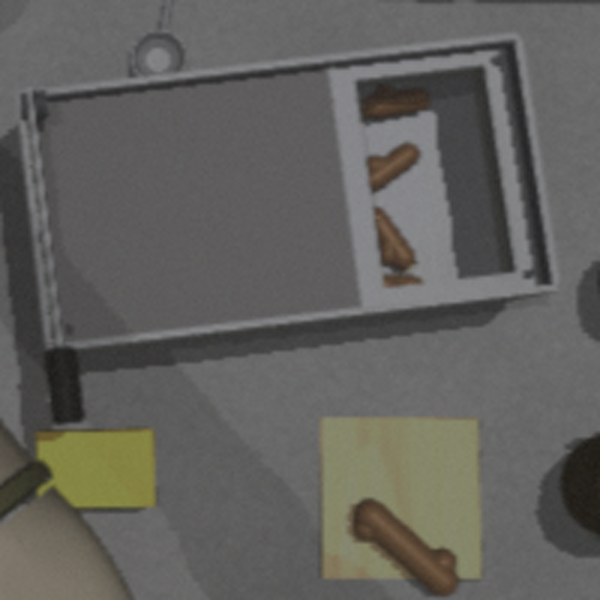

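Call:
jog_arm:
  deltas:
    - {"gripper": 0.1, "offset": [0.002, 0.001, 0.04], "rotation": [0, 0, 0]}
    - {"gripper": 0.1, "offset": [0, 0, 0.045], "rotation": [0, 0, 0]}
    - {"gripper": 0.1, "offset": [0, 0, 0.045], "rotation": [0, 0, 0]}
    - {"gripper": 0.1, "offset": [0, 0, 0.04], "rotation": [0, 0, 0]}
    - {"gripper": 0.1, "offset": [0, 0, 0.02], "rotation": [0, 0, 0]}
    - {"gripper": 0.1, "offset": [0, 0, 0.008], "rotation": [0, 0, 0]}
    - {"gripper": 0.1, "offset": [0, 0, 0.004], "rotation": [0, 0, 0]}
    - {"gripper": 0.1, "offset": [0, 0, 0], "rotation": [0, 0, 0]}

```text
clock: 20.9
position: [0.6156, 0.2772, 0.0793]
ee_rot: [0.998, 0.061, 0.001, -0.0]
ft_force: [-1.1, -0.8, -0.9]
grip_width: 0.263
grasp_force: 98.7
```

Call:
jog_arm:
  deltas:
    - {"gripper": 0.1, "offset": [0, 0, 0.002], "rotation": [0, 0, 0]}
    - {"gripper": 0.1, "offset": [0, 0, 0.001], "rotation": [0, 0, 0]}
    - {"gripper": 0.1, "offset": [0, 0, 0], "rotation": [0, 0, 0]}
    - {"gripper": 0.4, "offset": [0, 0, 0], "rotation": [0, 0, 0]}
    - {"gripper": 0.6, "offset": [0, 0, 0], "rotation": [0, 0, 0]}
    - {"gripper": 1, "offset": [0, 0, 0], "rotation": [0, 0, 0]}
    - {"gripper": 1, "offset": [0, 0, 0], "rotation": [0, 0, 0]}
    - {"gripper": 1, "offset": [0, 0, 0], "rotation": [0, 0, 0]}
    - {"gripper": 1, "offset": [0, 0, -0.04], "rotation": [0, 0, 0]}
    - {"gripper": 1, "offset": [0, 0, -0.045], "rotation": [0, 0, 0]}
    - {"gripper": 1, "offset": [0, 0, -0.045], "rotation": [0, 0, 0]}
    - {"gripper": 1, "offset": [0, 0, -0.045], "rotation": [0, 0, 0]}
    - {"gripper": 1, "offset": [0, 0, 0], "rotation": [0, 0, 0]}

```text
clock: 22.2
position: [0.6167, 0.2791, 0.2577]
ee_rot: [0.998, 0.061, 0.005, -0.002]
ft_force: [0.1, -0.7, -0.3]
grip_width: 0.999
grasp_force: 0.0
```

```bash
python3 -c "
from h import *
c1=lambda p,z:px2w('top',(310+(p[0]+.5)/3-.5,155+(p[1]+.5)/3-.5),z)
a,b=c1((365,512),.018),c1((445,580),.018);print(a,b,np.degrees(np.arctan2(*(a-b)[1::-1])),np.linalg.norm(a-b))
q=np.array([c1(p,.1) for p in[(358,84),(487,67),(520,275),(384,295)]]);print('well',q.mean(0),q)
go((.296,-.273,.25),-83)
print(manip.get_obs()['joint_pos'])
snap('side','s6',(200,130,440,330),3)"
```

```text
[ 0.32484815 -0.23860439  0.018     ] [ 0.26771874 -0.30692897  0.018     ] 50.09941090067552 0.0890618636699242
well [ 0.60272085 -0.28387932  0.1       ] [[ 0.68215498 -0.21928849  0.1       ]
 [ 0.6976676  -0.32671478  0.1       ]
 [ 0.52432215 -0.35059821  0.1       ]
 [ 0.50673867 -0.23891581  0.1       ]]
pos [0.6167 0.2791 0.2577] F [ 0.1 -0.7 -0.3] w 0.999 t 22.2
offset [-0.3859  0.5088  0.0023] tilt [ 0.009  0.005 -1.   ]
yaw now -83.0 rot about tool z 0.0
[-0.00556861  0.53288369 -0.73705016  1.26079099  0.35242062  1.46534248
 -2.152468  ]
```

View pics/s6.png

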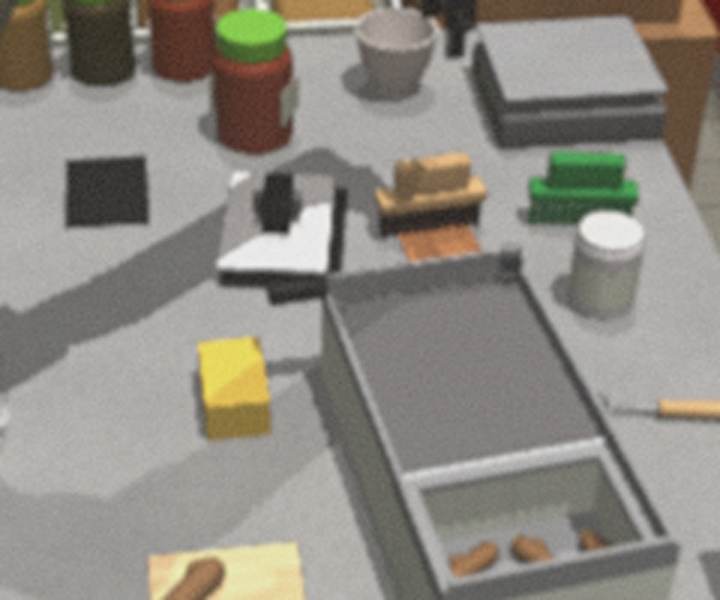

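Call:
jog_arm:
  deltas:
    - {"gripper": 1, "offset": [0, 0, 0], "rotation": [0, 0, -7.2]}
    - {"gripper": 1, "offset": [0, 0, 0], "rotation": [0, 0, -7.2]}
    - {"gripper": 1, "offset": [0, 0, 0], "rotation": [0, 0, -7.2]}
    - {"gripper": 1, "offset": [0, 0, 0], "rotation": [0, 0, -7.2]}
    - {"gripper": 1, "offset": [0, 0, 0], "rotation": [0, 0, -7.2]}
    - {"gripper": 1, "offset": [0, 0, 0], "rotation": [0, 0, -7.0]}
    - {"gripper": 1, "offset": [-0.039, 0.007, 0], "rotation": [0, 0, 0]}
    - {"gripper": 1, "offset": [-0.039, 0.007, 0], "rotation": [0, 0, 0]}
    - {"gripper": 1, "offset": [-0.039, 0.007, 0], "rotation": [0, 0, 0]}
    - {"gripper": 1, "offset": [-0.039, 0.007, 0], "rotation": [0, 0, 0]}
    - {"gripper": 1, "offset": [-0.039, 0.007, 0], "rotation": [0, 0, 0]}
    - {"gripper": 1, "offset": [-0.039, 0.007, 0], "rotation": [0, 0, 0]}
    - {"gripper": 1, "offset": [-0.039, 0.007, 0], "rotation": [0, 0, 0]}
    - {"gripper": 1, "offset": [-0.039, 0.007, 0], "rotation": [0, 0, 0]}
    - {"gripper": 1, "offset": [-0.039, 0.007, 0], "rotation": [0, 0, 0]}
    - {"gripper": 1, "offset": [-0.039, 0.007, 0], "rotation": [0, 0, 0]}
    - {"gripper": 1, "offset": [-0.039, 0.007, 0], "rotation": [0, 0, 0]}
    - {"gripper": 1, "offset": [-0.039, 0.007, 0], "rotation": [0, 0, 0]}
    - {"gripper": 1, "offset": [-0.039, 0.007, 0], "rotation": [0, 0, 0]}
    - {"gripper": 1, "offset": [0, 0, 0], "rotation": [0, 0, 0]}

```text
clock: 24.25
position: [0.356, -0.1736, 0.2492]
ee_rot: [0.908, 0.419, -0.001, -0.0]
ft_force: [-0.2, 1.3, -0.5]
grip_width: 0.997
grasp_force: 0.0
```

```bash
python3 -c "
from h import *
go((.296,-.273,.1),-40)
print(manip.get_obs()['joint_pos'])"
```

```text
pos [ 0.356  -0.1736  0.2492] F [-0.2  1.3 -0.5] w 0.997 t 24.25
offset [-0.1144  0.0189  0.1493] tilt [-0.002  0.    -1.   ]
yaw now -40.4 rot about tool z -0.4
[ 1.00956296 -0.1778295  -0.58959254  1.96919012 -0.10087548  1.32359361
 -0.25290614]
```

Call:
jog_arm:
  deltas:
    - {"gripper": 1, "offset": [-0.038, 0.006, 0], "rotation": [0, 0, 0]}
    - {"gripper": 1, "offset": [-0.038, 0.007, 0], "rotation": [0, 0, 0]}
    - {"gripper": 1, "offset": [-0.038, 0.006, 0], "rotation": [0, 0, -0.4]}
    - {"gripper": 1, "offset": [0, 0, 0.03], "rotation": [0, 0, 0]}
    - {"gripper": 1, "offset": [0, 0, 0.04], "rotation": [0, 0, 0]}
    - {"gripper": 1, "offset": [0, 0, 0.04], "rotation": [0, 0, 0]}
    - {"gripper": 1, "offset": [0, 0, 0.04], "rotation": [0, 0, 0]}
    - {"gripper": 1, "offset": [0, 0, 0], "rotation": [0, 0, 0]}
    - {"gripper": 1, "offset": [0, 0, 0], "rotation": [0, 0, 0]}

```text
clock: 25.15
position: [0.3005, -0.2687, 0.1006]
ee_rot: [0.905, 0.426, -0.0, -0.001]
ft_force: [-0.4, -0.2, 0.5]
grip_width: 1.002
grasp_force: 0.0
```

```bash
python3 -c "
from h import *
go((.296,-.273,.021),-40)
print(manip.get_obs()['joint_pos'])
snap('side','s7',(200,280,400,430),4)"
```

```text
pos [ 0.3005 -0.2687  0.1006] F [-0.4 -0.2  0.5] w 1.002 t 25.15
offset [-0.0062 -0.0006  0.0796] tilt [-0.001  0.001 -1.   ]
yaw now -39.5 rot about tool z 0.5
[ 1.08836017  0.01172595 -0.46818887  2.15351407  0.00558063  0.97912529
 -0.07301924]
```

View pics/s7.png

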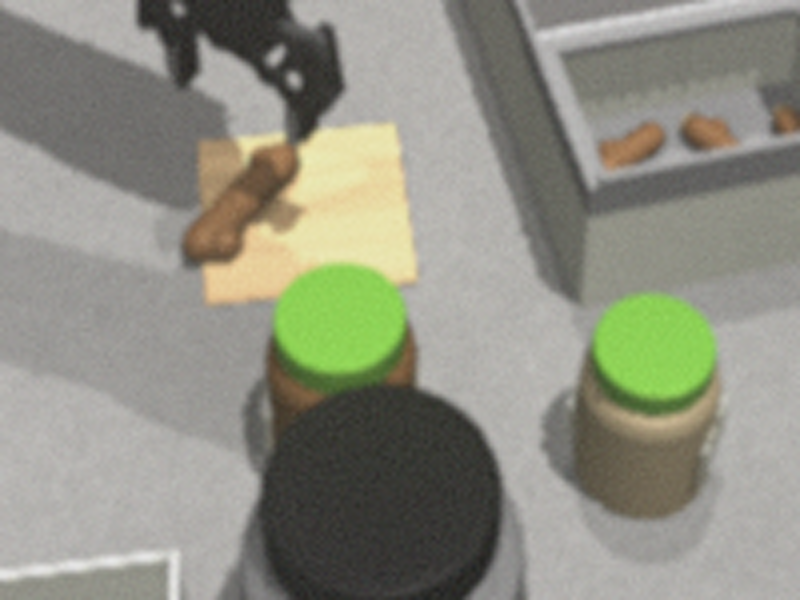

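Call:
jog_arm:
  deltas:
    - {"gripper": 1, "offset": [-0.005, 0, 0.03], "rotation": [0, 0, 0]}
    - {"gripper": 1, "offset": [0, 0, 0.03], "rotation": [0, 0, 0]}
    - {"gripper": 1, "offset": [0, 0, 0.014], "rotation": [0, 0, 0]}
    - {"gripper": 1, "offset": [0, 0, 0.006], "rotation": [0, 0, 0]}
    - {"gripper": 1, "offset": [0, 0, 0], "rotation": [0, 0, 0]}
    - {"gripper": 0.6, "offset": [0, 0, 0], "rotation": [0, 0, 0]}
    - {"gripper": 0.4, "offset": [0, 0, 0], "rotation": [0, 0, 0]}
    - {"gripper": 0.1, "offset": [0, 0, 0], "rotation": [0, 0, 0]}
    - {"gripper": 0.1, "offset": [0, 0, 0], "rotation": [0, 0, 0]}
    - {"gripper": 0.1, "offset": [0, 0, 0], "rotation": [0, 0, 0]}
    - {"gripper": 0.1, "offset": [0, 0, 0], "rotation": [0, 0, 0]}
    - {"gripper": 0.1, "offset": [0, 0, 0], "rotation": [0, 0, 0]}
  newtons: 40

```text
clock: 26.4
position: [0.2974, -0.2733, 0.0209]
ee_rot: [0.905, 0.426, -0.0, 0.0]
ft_force: [-1.7, 2.0, 7.9]
grip_width: 0.309
grasp_force: 38.6
```

Call:
jog_arm:
  deltas:
    - {"gripper": 0.1, "offset": [0, 0, -0.02], "rotation": [0, 0, 0]}
    - {"gripper": 0.1, "offset": [0, 0, -0.04], "rotation": [0, 0, 0]}
    - {"gripper": 0.1, "offset": [0, 0, -0.045], "rotation": [0, 0, 0]}
    - {"gripper": 0.1, "offset": [0, 0, -0.045], "rotation": [0, 0, 0]}
    - {"gripper": 0.1, "offset": [0, 0, -0.045], "rotation": [0, 0, 0]}
    - {"gripper": 0.1, "offset": [0, 0, -0.045], "rotation": [0, 0, 0]}
    - {"gripper": 0.1, "offset": [0, 0, 0], "rotation": [0, 0, 0]}
    - {"gripper": 0.1, "offset": [0.036, 0.0113, 0], "rotation": [0, 0, 0]}
    - {"gripper": 0.1, "offset": [0.036, 0.0113, 0], "rotation": [0, 0, 0]}
    - {"gripper": 0.1, "offset": [0.036, 0.0113, 0], "rotation": [0, 0, 0]}
    - {"gripper": 0.1, "offset": [0.036, 0.0113, 0], "rotation": [0, 0, 0]}
    - {"gripper": 0.1, "offset": [0.036, 0.0113, 0], "rotation": [0, 0, 0]}
    - {"gripper": 0.1, "offset": [0.036, 0.0113, 0], "rotation": [0, 0, 0]}
    - {"gripper": 0.1, "offset": [0.036, 0.0113, 0], "rotation": [0, 0, 0]}
    - {"gripper": 0.1, "offset": [0.036, 0.0113, 0], "rotation": [0, 0, 0]}
    - {"gripper": 0.1, "offset": [0.036, 0.0113, 0], "rotation": [0, 0, 0]}
    - {"gripper": 0.1, "offset": [0, 0, 0], "rotation": [0, 0, 0]}
    - {"gripper": 0.1, "offset": [0, 0, 0], "rotation": [0, 0, 0]}

```text
clock: 28.2
position: [0.5819, -0.0872, 0.2591]
ee_rot: [0.904, 0.427, -0.001, -0.001]
ft_force: [-0.8, -0.2, -0.7]
grip_width: 0.308
grasp_force: 40.0
```

```bash
python3 -c "
from h import *
go((.582,-.089,.118),-40)
print(manip.get_obs()['joint_pos'])"
```

```text
pos [ 0.5819 -0.0872  0.2591] F [-0.8 -0.2 -0.7] w 0.308 t 28.2
offset [-0.0013  0.0015  0.1411] tilt [-0.002  0.001 -1.   ]
yaw now -39.5 rot about tool z 0.5
[ 0.67835979  0.33416677 -0.75879618  1.50406292  0.22987657  1.39702585
 -0.78169585]
```

Call:
jog_arm:
  deltas:
    - {"gripper": 0.1, "offset": [0, 0, 0.04], "rotation": [0, 0, 0]}
    - {"gripper": 0.1, "offset": [0, 0, 0.04], "rotation": [0, 0, 0]}
    - {"gripper": 0.1, "offset": [0, 0, 0.035], "rotation": [0, 0, 0]}
    - {"gripper": 0.1, "offset": [0, 0, 0.015], "rotation": [0, 0, 0]}
    - {"gripper": 0.1, "offset": [0, 0, 0.008], "rotation": [0, 0, 0]}
    - {"gripper": 0.1, "offset": [0, 0, 0.003], "rotation": [0, 0, 0]}
    - {"gripper": 0.1, "offset": [0, 0, 0], "rotation": [0, 0, 0]}

```text
clock: 28.9
position: [0.5826, -0.0883, 0.1205]
ee_rot: [0.905, 0.426, 0.001, 0.001]
ft_force: [0.4, 0.5, -1.6]
grip_width: 0.312
grasp_force: 40.0
```

Call:
jog_arm:
  deltas:
    - {"gripper": 0.1, "offset": [0, 0, 0.002], "rotation": [0, 0, 0]}
    - {"gripper": 0.1, "offset": [0, 0, 0.001], "rotation": [0, 0, 0]}
    - {"gripper": 0.35, "offset": [0, 0, 0], "rotation": [0, 0, 0]}
    - {"gripper": 0.45, "offset": [0, 0, 0], "rotation": [0, 0, 0]}
    - {"gripper": 0.7, "offset": [0, 0, 0], "rotation": [0, 0, 0]}
    - {"gripper": 1, "offset": [0, 0, 0], "rotation": [0, 0, 0]}
    - {"gripper": 1, "offset": [0, 0, 0], "rotation": [0, 0, 0]}
    - {"gripper": 1, "offset": [0, 0, 0], "rotation": [0, 0, 0]}
    - {"gripper": 1, "offset": [0, 0, -0.03], "rotation": [0, 0, 0]}
    - {"gripper": 1, "offset": [0, 0, -0.04], "rotation": [0, 0, 0]}
    - {"gripper": 1, "offset": [0, 0, -0.045], "rotation": [0, 0, -7.5]}
    - {"gripper": 1, "offset": [0, 0, -0.025], "rotation": [0, 0, -7.5]}
    - {"gripper": 1, "offset": [0, 0, 0], "rotation": [0, 0, -7.5]}
    - {"gripper": 1, "offset": [0, 0, 0], "rotation": [0, 0, -7]}
    - {"gripper": 1, "offset": [0, 0, 0], "rotation": [0, 0, 0]}
    - {"gripper": 1, "offset": [0, 0, 0], "rotation": [0, 0, 0]}

```text
clock: 30.5
position: [0.5819, -0.0881, 0.2561]
ee_rot: [0.768, 0.641, -0.0, -0.0]
ft_force: [-0.0, 0.4, 0.3]
grip_width: 0.999
grasp_force: 0.0
```

```bash
python3 -c "
from h import *
go((.4326,.2792,.0485),-10)
snap('side','s8',(200,130,440,330),3)"
```

```text
pos [ 0.5819 -0.0881  0.2561] F [-0.   0.4  0.3] w 0.999 t 30.5
offset [ 0.3348 -0.2124  0.2077] tilt [-0.  0. -1.]
yaw now -10.3 rot about tool z -0.3
```

View pics/s8.png

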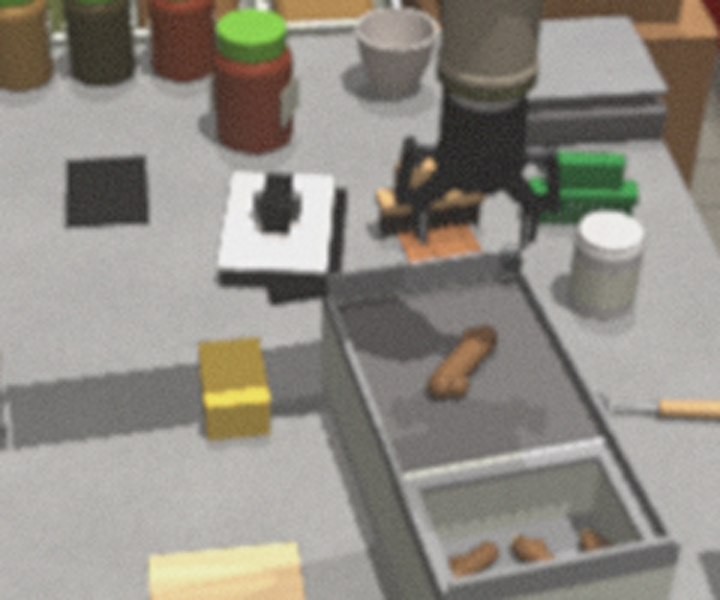

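Call:
jog_arm:
  deltas:
    - {"gripper": 1, "offset": [0.0335, -0.0212, 0], "rotation": [0, 0, 0]}
    - {"gripper": 1, "offset": [0.0335, -0.0212, 0], "rotation": [0, 0, 0]}
    - {"gripper": 1, "offset": [0.0335, -0.0212, 0], "rotation": [0, 0, 0]}
    - {"gripper": 1, "offset": [0.0335, -0.0212, 0], "rotation": [0, 0, 0]}
    - {"gripper": 1, "offset": [0.0335, -0.0212, 0], "rotation": [0, 0, 0]}
    - {"gripper": 1, "offset": [0.0335, -0.0212, 0], "rotation": [0, 0, 0]}
    - {"gripper": 1, "offset": [0.0335, -0.0212, 0], "rotation": [0, 0, 0]}
    - {"gripper": 1, "offset": [0.0335, -0.0212, 0], "rotation": [0, 0, 0]}
    - {"gripper": 1, "offset": [0.0335, -0.0212, 0], "rotation": [0, 0, 0]}
    - {"gripper": 1, "offset": [0.0335, -0.0212, 0], "rotation": [0, 0, 0]}
    - {"gripper": 1, "offset": [0, 0, 0], "rotation": [0, 0, 0]}
    - {"gripper": 1, "offset": [0, 0, 0], "rotation": [0, 0, 0]}
    - {"gripper": 1, "offset": [0, 0, 0.04], "rotation": [0, 0, 0]}
    - {"gripper": 1, "offset": [0, 0, 0.045], "rotation": [0, 0, 0]}
    - {"gripper": 1, "offset": [0, 0, 0.03], "rotation": [0, 0, 0]}
    - {"gripper": 1, "offset": [0, 0, 0], "rotation": [0, 0, 0]}

```text
clock: 32.15
position: [0.4307, 0.2761, 0.1377]
ee_rot: [0.767, 0.641, -0.003, -0.001]
ft_force: [-0.0, -0.4, 0.5]
grip_width: 1.0
grasp_force: 0.0
```

```bash
python3 -c "
from h import *
go((.4326,.2792,.048),-10)"
```

```text
pos [0.4307 0.2761 0.1377] F [-0.  -0.4  0.5] w 1.0 t 32.15
offset [0.0038 0.0018 0.0897] tilt [-0.006 -0.003 -1.   ]
yaw now -10.2 rot about tool z -0.2
```

Call:
jog_arm:
  deltas:
    - {"gripper": 1, "offset": [0.002, 0.001, 0.04], "rotation": [0, 0, 0]}
    - {"gripper": 1, "offset": [0.001, 0.001, 0.03], "rotation": [0, 0, 0]}
    - {"gripper": 1, "offset": [0, 0, 0.014], "rotation": [0, 0, 0]}
    - {"gripper": 1, "offset": [0, 0, 0.006], "rotation": [0, 0, 0]}
    - {"gripper": 1, "offset": [0, 0, 0], "rotation": [0, 0, 0]}
    - {"gripper": 0.75, "offset": [0, 0, 0], "rotation": [0, 0, 0]}
    - {"gripper": 0.6, "offset": [0, 0, 0], "rotation": [0, 0, 0]}
    - {"gripper": 0.4, "offset": [0, 0, 0], "rotation": [0, 0, 0]}
    - {"gripper": 0.2, "offset": [0, 0, 0], "rotation": [0, 0, 0]}
    - {"gripper": 0.2, "offset": [0, 0, 0], "rotation": [0, 0, 0]}
    - {"gripper": 0.2, "offset": [0, 0, 0], "rotation": [0, 0, 0]}
    - {"gripper": 0.2, "offset": [0, 0, 0], "rotation": [0, 0, 0]}
    - {"gripper": 0.2, "offset": [0, 0, 0], "rotation": [0, 0, 0]}
  newtons: 60

```text
clock: 33.45
position: [0.4346, 0.2828, 0.0529]
ee_rot: [0.766, 0.643, 0.001, -0.0]
ft_force: [-3.9, 0.3, 9.9]
grip_width: 0.389
grasp_force: 60.1
```

```bash
python3 -c "
from h import *
go((.6063,-.2845,.25),-83)"
```

```text
pos [0.4346 0.2828 0.0529] F [-3.9  0.3  9.9] w 0.389 t 33.45
offset [-0.5284  0.2681 -0.1977] tilt [ 0.002  0.002 -1.   ]
yaw now -10.0 rot about tool z 73.0
```

Call:
jog_arm:
  deltas:
    - {"gripper": 0.2, "offset": [0, 0, -0.02], "rotation": [0, 0, 0]}
    - {"gripper": 0.2, "offset": [0, 0, -0.04], "rotation": [0, 0, 0]}
    - {"gripper": 0.2, "offset": [0, 0, -0.045], "rotation": [0, 0, 0]}
    - {"gripper": 0.2, "offset": [0, 0, -0.045], "rotation": [0, 0, 0]}
    - {"gripper": 0.2, "offset": [0, 0, -0.045], "rotation": [0, 0, 0]}
    - {"gripper": 0.2, "offset": [0, 0, -0.025], "rotation": [0, 0, 0]}
    - {"gripper": 0.2, "offset": [-0.0405, 0.0209, 0], "rotation": [0, 0, 0]}
    - {"gripper": 0.2, "offset": [-0.0405, 0.0209, 0], "rotation": [0, 0, 0]}
    - {"gripper": 0.2, "offset": [-0.0405, 0.0209, 0], "rotation": [0, 0, 0]}
    - {"gripper": 0.2, "offset": [-0.0405, 0.0209, 0], "rotation": [0, 0, 0]}
    - {"gripper": 0.2, "offset": [-0.0405, 0.0209, 0], "rotation": [0, 0, 0]}
    - {"gripper": 0.2, "offset": [-0.0405, 0.0209, 0], "rotation": [0, 0, 0]}
    - {"gripper": 0.2, "offset": [-0.0405, 0.0209, 0], "rotation": [0, 0, 0]}
    - {"gripper": 0.2, "offset": [-0.0405, 0.0209, 0], "rotation": [0, 0, 0]}
    - {"gripper": 0.2, "offset": [-0.0405, 0.0209, 0], "rotation": [0, 0, 0]}
    - {"gripper": 0.2, "offset": [-0.0405, 0.0209, 0], "rotation": [0, 0, 0]}
    - {"gripper": 0.2, "offset": [-0.0405, 0.0209, 0], "rotation": [0, 0, 0]}
    - {"gripper": 0.2, "offset": [-0.0405, 0.0209, 0], "rotation": [0, 0, 0]}
    - {"gripper": 0.2, "offset": [-0.0405, 0.0209, 0], "rotation": [0, 0, 0]}

```text
clock: 35.35
position: [0.6097, -0.2865, 0.271]
ee_rot: [0.767, 0.642, -0.0, -0.0]
ft_force: [1.4, -0.0, -3.2]
grip_width: 0.39
grasp_force: 61.1
```

Call:
jog_arm:
  deltas:
    - {"gripper": 0.2, "offset": [0, 0, 0], "rotation": [0, 0, 7.3]}
    - {"gripper": 0.2, "offset": [0, 0, 0], "rotation": [0, 0, 7.3]}
    - {"gripper": 0.2, "offset": [0, 0, 0], "rotation": [0, 0, 7.3]}
    - {"gripper": 0.2, "offset": [0, 0, 0], "rotation": [0, 0, 7.3]}
    - {"gripper": 0.2, "offset": [0, 0, 0], "rotation": [0, 0, 7.3]}
    - {"gripper": 0.2, "offset": [0, 0, 0], "rotation": [0, 0, 7.3]}
    - {"gripper": 0.2, "offset": [0, 0, 0], "rotation": [0, 0, 7.3]}
    - {"gripper": 0.2, "offset": [0, 0, 0], "rotation": [0, 0, 7.3]}
    - {"gripper": 0.2, "offset": [0, 0, 0], "rotation": [0, 0, 7.3]}
    - {"gripper": 0.2, "offset": [0, 0, 0], "rotation": [0, 0, 7.3]}
    - {"gripper": 0.2, "offset": [0, 0, 0], "rotation": [0, 0, 0]}
    - {"gripper": 0.2, "offset": [0, 0, 0], "rotation": [0, 0, 0]}

```text
clock: 36.55
position: [0.6096, -0.2844, 0.2712]
ee_rot: [0.998, 0.062, -0.0, -0.0]
ft_force: [0.0, 0.2, -2.8]
grip_width: 0.388
grasp_force: 61.8
```

```bash
python3 -c "
from h import *
go((.6105,-.2834,.16),-83)"
```

```text
pos [ 0.6096 -0.2844  0.2712] F [ 0.   0.2 -2.8] w 0.388 t 36.55
offset [ 0.001  -0.0008  0.1112] tilt [-0.  0. -1.]
yaw now -82.8 rot about tool z 0.2
```

Call:
jog_arm:
  deltas:
    - {"gripper": 0.2, "offset": [0.001, -0.001, 0.04], "rotation": [0, 0, 0]}
    - {"gripper": 0.2, "offset": [0, 0, 0.04], "rotation": [0, 0, 0]}
    - {"gripper": 0.2, "offset": [0, 0, 0.028], "rotation": [0, 0, 0.2]}
    - {"gripper": 0.2, "offset": [0, 0, 0], "rotation": [0, 0, 0]}
    - {"gripper": 0.2, "offset": [0, 0, 0.004], "rotation": [0, 0, 0]}
    - {"gripper": 0.2, "offset": [0, 0, 0.004], "rotation": [0, 0, 0]}
    - {"gripper": 0.2, "offset": [0, 0, 0.004], "rotation": [0, 0, 0]}
    - {"gripper": 0.2, "offset": [0, 0, 0.004], "rotation": [0, 0, 0]}
    - {"gripper": 0.2, "offset": [0, 0, 0], "rotation": [0, 0, 0]}

```text
clock: 37.45
position: [0.6105, -0.2833, 0.1471]
ee_rot: [0.998, 0.059, -0.0, 0.0]
ft_force: [-0.5, -0.4, -4.4]
grip_width: 0.385
grasp_force: 61.7
```

Call:
jog_arm:
  deltas:
    - {"gripper": 0.2, "offset": [0, 0, 0.003], "rotation": [0, 0, 0.1]}
    - {"gripper": 0.2, "offset": [0, 0, 0.003], "rotation": [0, 0, 0.1]}
    - {"gripper": 0.2, "offset": [0, 0, 0.002], "rotation": [0, 0, 0]}
    - {"gripper": 0.2, "offset": [0, 0, 0], "rotation": [0, 0, 0]}

```text
clock: 37.85
position: [0.6105, -0.2833, 0.1389]
ee_rot: [0.998, 0.057, -0.0, -0.0]
ft_force: [0.5, -0.6, -4.0]
grip_width: 0.382
grasp_force: 61.7
```

Call:
jog_arm:
  deltas:
    - {"gripper": 0.2, "offset": [0, 0, 0.003], "rotation": [0, 0, -0.4]}
    - {"gripper": 0.2, "offset": [0, 0, 0.003], "rotation": [0, 0, 0]}
    - {"gripper": 0.2, "offset": [0, 0, 0.001], "rotation": [0, 0, 0]}
    - {"gripper": 0.2, "offset": [0, 0, 0.001], "rotation": [0, 0, 0]}
    - {"gripper": 0.2, "offset": [0, 0, 0], "rotation": [0, 0, 0]}

```text
clock: 38.35
position: [0.6107, -0.2834, 0.1315]
ee_rot: [0.998, 0.06, 0.0, 0.0]
ft_force: [-0.3, 0.2, -3.5]
grip_width: 0.387
grasp_force: 61.8
```

Call:
jog_arm:
  deltas:
    - {"gripper": 0.2, "offset": [0, 0, 0.001], "rotation": [0, 0, 0]}
    - {"gripper": 0.2, "offset": [0, 0, 0.001], "rotation": [0, 0, 0]}
    - {"gripper": 0.2, "offset": [0, 0, 0.001], "rotation": [0, 0, 0]}
    - {"gripper": 0.2, "offset": [0, 0, 0], "rotation": [0, 0, 0]}

```text
clock: 38.75
position: [0.6108, -0.2833, 0.1313]
ee_rot: [0.998, 0.06, 0.0, 0.001]
ft_force: [-12.1, 4.7, 18.6]
grip_width: 0.388
grasp_force: 64.6
```

Call:
jog_arm:
  deltas:
    - {"gripper": 0.2, "offset": [0, 0, -0.001], "rotation": [0, 0, 0]}
    - {"gripper": 0.5, "offset": [0, 0, 0], "rotation": [0, 0, 0]}
    - {"gripper": 0.75, "offset": [0, 0, 0], "rotation": [0, 0, 0]}
    - {"gripper": 1, "offset": [0, 0, 0], "rotation": [0, 0, 0]}
    - {"gripper": 1, "offset": [0, 0, 0], "rotation": [0, 0, 0]}
    - {"gripper": 1, "offset": [0, 0, 0], "rotation": [0, 0, 0]}
    - {"gripper": 1, "offset": [0, 0, 0], "rotation": [0, 0, 0]}
    - {"gripper": 1, "offset": [0, 0, -0.03], "rotation": [0, 0, 0]}
    - {"gripper": 1, "offset": [0, 0, -0.045], "rotation": [0, 0, 0]}
    - {"gripper": 1, "offset": [0, 0, -0.045], "rotation": [0, 0, 0]}
    - {"gripper": 1, "offset": [0, 0, -0.045], "rotation": [0, 0, 0]}
    - {"gripper": 1, "offset": [-0.02, 0.045, -0.01], "rotation": [0, 0, 0]}
    - {"gripper": 1, "offset": [-0.02, 0.045, 0], "rotation": [0, 0, 0]}
    - {"gripper": 1, "offset": [-0.02, 0.045, 0], "rotation": [0, 0, 0]}
    - {"gripper": 1, "offset": [-0.02, 0.04, 0], "rotation": [0, 0, 0]}
    - {"gripper": 1, "offset": [-0.02, 0.04, 0], "rotation": [0, 0, 0]}
    - {"gripper": 1, "offset": [0, 0, 0], "rotation": [0, 0, 0]}
    - {"gripper": 1, "offset": [0, 0, 0], "rotation": [0, 0, 0]}

```text
clock: 40.55
position: [0.5367, -0.5098, 0.3037]
ee_rot: [0.998, 0.059, -0.0, -0.0]
ft_force: [0.9, 0.9, 0.5]
grip_width: 0.997
grasp_force: 0.0
```

```bash
python3 -c "
from h import *
im=imaging.camera('side');im2=imaging.camera('top')
a=cv2.resize(im[170:330,280:440],(560,560),interpolation=cv2.INTER_CUBIC)[:, :400]
A=cv2.resize(im[160:340,290:440],(400,480),interpolation=cv2.INTER_CUBIC)
B=cv2.resize(im2[160:280,310:500],(400,253),interpolation=cv2.INTER_CUBIC)
C=cv2.resize(im2[175:325,180:290],(167,227),interpolation=cv2.INTER_CUBIC)
o=np.zeros((480,800,3),np.uint8);o[:,:400]=A;o[:253,400:]=B;o[253:480,400:567]=C
cv2.imwrite('pics/fin.png',o)"
```

```text
(no output)
```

View pics/fin.png

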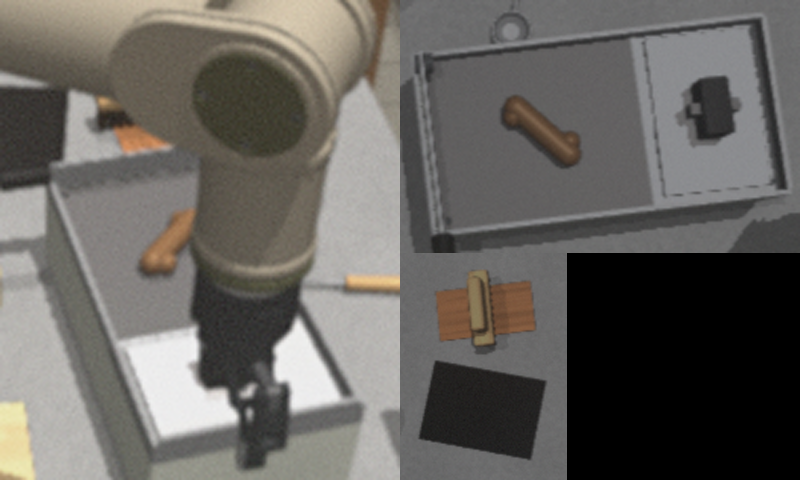

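The lid sits in the well with both grey buttons out, at (687,116) and (736,103). The root is on the bed and the brush stands on its board. I'll compare the lid region with the first picture as a last check, then hand in.

```bash
python3 -c "
from h import *
from workcell import workorder
a=cv2.imread('pics/top0.png')[170:260,422:496];b=imaging.camera('top')[170:260,422:496]
g=lambda i:np.float32(cv2.cvtColor(i,cv2.COLOR_BGR2GRAY))
s=cv2.phaseCorrelate(g(a),g(b),cv2.createHanningWindow((74,90),cv2.CV_32F));d=np.abs(g(a)-g(b))
print(s,d.mean(),(d>40).sum())
if np.hypot(*s[0])<1.5: print(workorder.hand_in())"
```

```text
((0.9705991606987183, -0.3061913013820714), 1.0185263683177808) 3.6027026 2
the job is handed in; nothing more can be done
None
```

The job is handed in: four offcuts swept into the well, the one whole root on the bed, the brush standing on its board, and the lid back on the well with both buttons out (checked in the final pictures, no verdict returned).

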